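# Load the sharpening-stone holder

## Robot

A 6-joint arm with a two-finger parallel gripper is mounted at the origin on the work surface. World frame = base frame: x ahead of the robot, y to its left, z up, the work surface at z = 0. Lengths are in mm, angles in rad, forces in N, time in s.
With the tool pointing down it reaches from about 350 to 875 mm from the base axis. Payload 4.2 kg.
Tool frame: the origin (TCP) lies midway between the tips of the shut fingers; the grasp point (between the pads) lies 19 mm behind it; z points along the fingers, y is the line along which they close (so a half turn about z gives the same grasp; the last joint's range is limited). The gripper opens to 85 mm and grips with 20 to 120 N. Pads are 22 mm wide; open, the fingers measure 114 mm over their backs; the gripper's body (76 mm by 85 mm) begins 54 mm behind the grasp point. The pads swing forward as they close: fully open they stand 13 mm farther back than shut.
Start: joints at [-0.875, 0.385, 0.008, 0, -1.194, -0.259], TCP at [264.413, -566.29, 205.012] pointing down, gripper open.
Joint ranges: [-3.14, 3.14], [-1.21, 2.06], [-1.07, 1.41], [-3.16, 2.05], [-2.99, -0.16], [-3.1, 3.1]. Speed limits (rad/s): [2.79, 2.79, 3.14, 3.14, 3.14, 3.14].

## Interface

Orientations are given as a unit quaternion [x, y, z, w].
In Python, from bench import arm gives the robot as it stands.
- The arm moves only by the tool send_rows, never from a script. Its argument "targets" is a list of rows, each an object of numbers: "gripper": the gripper command: -1 is fully open, 1 is shut, values between are in proportion; "x", "y", "z": the shift along the tool's x, y, z in cm; "ax", "ay", "az": the turn, a rotation vector about the tool's x, y, z in degrees. A call has 1 to 5 rows; each row shifts and turns the commanded pose from where the row before left it, along the tool's axes as they then stand; what a row does not reach is not made up. A row lasts 1/12 s, in which the tool goes at most 41.7 mm and 7.16 degrees, less where a joint would pass 70% of its speed; a pose out of reach is approached as far as the arm can. A call is refused whole if a number of a shift passes 4.17 or a number of a turn 7.16, either way. A call with a gripper value outside its range is refused whole. The fingers move at their own pace and stop on an object; the grip force is fixed at half the most. Time passes only in rows, so rows that do not move let the fingers close. It gives the time, the measured TCP pose, the force, the opening and the grip force at its end, in the units of the state.
- arm.read_state(): the state, without advancing time (a new reading comes with each control period).
- arm.get_image(name): name is "scene" or "top" or "wrist"; returns (picture, depth): 384x512x3 uint8, red, green, blue; 384x512 float32, mm along the optical axis (not along the pixel's ray), 0 where there is no reading.
- arm.camera_model(name): a dict with "fx", "fy", "cx", "cy" (pixels), "cam_to_world" (4x4, takes a point from camera to world coordinates). Camera axes: x right, y down, z forward; pixel columns grow to the right and rows downward; lengths in mm; the calibration is good to about 2 mm. The wrist camera is an equidistant fisheye: a pixel r from the principal point sees the ray r / f radians off the axis. A picture is of the moment at which its call begins: read the wrist's pose just before it. camera_model takes no time and is no camera call; for the wrist camera it gives the pose at the moment of the call.
- arm.job_done(): hands the job in; it is judged then, once.
Trained networks look in the newest picture that a camera, given by its name, has taken for a name from the list of things; names that differ only in an ending like _2 or _b are one class to them, and where a whole thing is asked for, a point or a joint stands for the part that bears it (a point fixed in the world has none). Each returns a list of dicts, best first, with "score" (0 to 1); they miss things now and then, are a little off and sometimes report something else, mostly with a low value. They report only what shows in the picture. A call takes as long as a camera call. They do not tell look-alikes from the thing itself.
- arm.boxes_of(camera, thing): "rect" ([left, top, width, height] in pixels, round what is visible of it).
The state is a dict: "clock": time; "joints": joint angles; "joint_vel": joint speeds; "joint_efforts": joint torques, N m; "position": TCP position; "ee_rot": TCP orientation; "contact_force": force on the tool from outside, world axes, zero at the start; "wrist_torque": the same for the moment, N m; "gripper_width": finger opening in mm; "grasp_force": force on a finger pad.
Only numpy, scipy, OpenCV 4.12 (cv2) and the standard library are available. Lean on these libraries where they do the work, as an engineer would, in place of code of your own. Each camera call takes 0.05 s, during which the arm holds its last target. There are 200 camera calls.

## Task

Draw the holder's sprung jaw right out to its stop by the black T handle. Take the wooden packing block out of its bay and lay it in the grey tray. Lay every sharpening stone that is on the bench lengthwise in the bay whose tab has its colour and press each one down until it sits level and fully home on its pad. Last of all, push the jaw back in until it clamps the stones against the fence, and leave the shears, the oil bottle and the tin where they are.

Things in the scene. Friction and masses are not known exactly. Their poses are not given: they have to be found in the camera images.
- holder: Fixed stone holder; origin under its middle at bench level. Aluminium deck from x=-100 to +120 mm, 300 mm along y, top 20 mm above the bench. Fence along the far (+x) end: inner face at x=+97 mm, top 42 mm above the bench. Four bays side by side at y=-102, -34, +34, +102 mm, each for one stone laid with its long side along the holder's x.
- pads (a point): Point on the deck's top at x=+37 mm, y=0, the middle of the bays. In each bay a black pad 100 (x) by 30 mm is centred at this x. Its top stands 8 mm above the deck until about 7 N down on the stone lying on it sink it 6 mm to its stop; it then stays down. A stone's own weight does not sink it.
- guides (a point): Point on the deck's top between the two middle bays. Midway between neighbouring bays, at both ends (holder x=-23..+7 and +67..+97 mm), are steel guide blocks 20 mm wide, 6 mm high, leaving 48 mm for the 40 mm wide stone: it sinks only when it lies between them. At mid-length (x=+7..+67 mm) the 28 mm between two stones is free for fingers.
- jaw (a joint): Slide of the teal jaw bar, m: 0 = in, 0.045 = drawn out to its stop, towards the holder's -x. Sprung inwards (1.5 to 3 N) with a 5 N brake, so it stays where left: 6 to 8 N draw it out, 2 to 4 N push it in empty, about 10 N with four stones. Starts 0 to 0.010. Its inner face is 117 mm from the fence at 0 (too short for a stone), 162 mm at 0.045; it meets stones touching the fence at 0.003.
- jaw_handle (a point): Top centre of the jaw's black T handle, 59 mm above the bench; axes as the holder's. The handle is a bar 90 mm long along y, 16 mm thick along x, 34 mm high (bottom 25 mm above the bench), with 40 mm of free gap to the jaw bar, bridged by a 14 mm wide stem in the middle, 32 to 42 mm above the bench. The jaw bar is 290 mm long, 15 mm thick, 27 to 47 mm above the bench.
- stone_blue: Loose blue sharpening stone, 120 mm (x) by 40 mm (y) by 20 mm thick, about 0.17 kg; origin at the centre of its underside, z up. May be absent.
- stone_orange: Loose orange-brown sharpening stone, 120 mm (x) by 40 mm (y) by 20 mm thick, about 0.17 kg; origin at the centre of its underside, z up. May be absent.
- stone_white: Loose off-white sharpening stone, 120 mm (x) by 40 mm (y) by 20 mm thick, about 0.17 kg; origin at the centre of its underside, z up. May be absent.
- stone_green: Loose green sharpening stone, 120 mm (x) by 40 mm (y) by 20 mm thick, about 0.17 kg; origin at the centre of its underside, z up. May be absent.
- tab_blue: Fixed blue colour tab, 20 x 44 x 6 mm, on top of the fence at the end of the bay that belongs to the blue stone; its axes are those of the holder. Which bay has which tab changes from start to start.
- bay_blue (a point): Where the origin (underside centre) of the blue stone comes to be when it is fully seated and touches the fence: 70 mm from the tab towards the holder's -x, 22 mm above the bench; axes as the holder's. On the raised pad the stone lies 6 mm higher.
- tab_orange: Fixed orange-brown colour tab, 20 x 44 x 6 mm, on top of the fence at the end of the bay that belongs to the orange-brown stone; its axes are those of the holder. Which bay has which tab changes from start to start.
- bay_orange (a point): Where the origin (underside centre) of the orange-brown stone comes to be when it is fully seated and touches the fence: 70 mm from the tab towards the holder's -x, 22 mm above the bench; axes as the holder's. On the raised pad the stone lies 6 mm higher.
- tab_white: Fixed off-white colour tab, 20 x 44 x 6 mm, on top of the fence at the end of the bay that belongs to the off-white stone; its axes are those of the holder. Which bay has which tab changes from start to start.
- bay_white (a point): Where the origin (underside centre) of the off-white stone comes to be when it is fully seated and touches the fence: 70 mm from the tab towards the holder's -x, 22 mm above the bench; axes as the holder's. On the raised pad the stone lies 6 mm higher.
- tab_green: Fixed green colour tab, 20 x 44 x 6 mm, on top of the fence at the end of the bay that belongs to the green stone; its axes are those of the holder. Which bay has which tab changes from start to start.
- bay_green (a point): Where the origin (underside centre) of the green stone comes to be when it is fully seated and touches the fence: 70 mm from the tab towards the holder's -x, 22 mm above the bench; axes as the holder's. On the raised pad the stone lies 6 mm higher.
- block: Loose wooden packing block, 112 mm (x) by 40 mm (y) by 20 mm thick, 0.10 kg, origin at the centre of its underside. It starts in one of the bays, lengthwise on the raised pad (underside 28 mm above the bench), between jaw and fence.
- tray_in (a point): Centre of the inner floor (5 mm above the bench) of a fixed grey open tray, 170 mm (x) by 110 mm (y) outside, 160 x 100 mm inside, walls 5 mm thick and 30 mm high; x runs along its long side.
- scissors: Bystander: large shears lying flat beyond the holder, 250 mm long, 10 mm thick, origin near the pivot.
- oil: Bystander: amber oil bottle with a red cap, 48 mm across, 95 mm tall, origin at the centre of its foot.
- tin: Bystander: red tin 90 x 65 x 35 mm, origin at the centre of its underside.
Things that resemble listed ones, but are neither listed nor needed, are in the scene too. Of the things like the stone_white, leave any that is pink; of the rest the smaller one is meant. Several things look just like the stone_blue: the one meant starts farthest to the robot's right.

How it is judged:
By the outcome, as a careful person would: the job done as asked, in the order asked, and still so for the second after the job is handed in, with the robot touching nothing.
Of stone_blue, stone_orange, stone_white, stone_green only 2 to 4 are there at a start; the rules pass over those that are not, and their reading is None.
At some moment in a run one of stone_blue, stone_orange, stone_white, stone_green may be knocked a few centimetres aside while the robot is not near it.
Once in a run the grip may slacken for a moment while it holds something.
It also fails if it takes over 210 s, if anything falls off the work surface, if the arm or the gripper's body presses on something with over 40 N, if the wrist force passes 120 N, or if a joint passes its speed limit or range.

## Working session

There is one attempt and no reset: what is moved stays moved. The work goes in short steps, Python scripts to look and compute and a tool call to move; the robot and the scene stay as the last step left them, time stands still between calls to the robot, and variables do not carry over. Pictures are saved under pics/ and viewed, at most 14 in all, crops included, and the job is handed in when it is done.

Besides the shell and the picture viewer there is one more tool, called by a JSON object that holds its "api" and its "payload". send_rows: Moves the arm, as the interface text tells. Its arguments: {"type":"object","properties":{"targets":{"type":"array"}},"required":["targets"]}

```bash
mkdir -p pics; ls; python3 - <<'E'
from bench import arm
import cv2
print(arm.read_state())
for n in ("scene","top"):
    p,d=arm.get_image(n); cv2.imwrite(f"pics/{n}0.png",p[:,:,::-1])
    print(n,arm.camera_model(n))
E
```

```text
pics
{'clock': 0.0, 'joints': array([-8.75424723e-01,  3.85536870e-01,  6.63596410e-03, -5.05058532e-04,
       -1.19399606e+00, -2.58574407e-01]), 'joint_vel': array([-6.54507929e-04, -1.57362713e-03, -8.86847684e-04,  5.33502099e-06,
        1.95967194e-03,  6.76949607e-04]), 'joint_efforts': array([ 1.65812544e-03, -3.92289805e+01,  1.88400328e+01,  4.18612942e+00,
       -4.58051931e-03,  3.17207327e-07]), 'position': array([ 264.13291407, -565.7401729 ,  203.93659468]), 'ee_rot': array([-2.16575463e-01,  9.76265287e-01,  1.04084676e-03, -2.73673883e-04]), 'contact_force': array([ 0.10984459,  0.18175348, -0.4531356 ]), 'wrist_torque': array([0.00663333, 0.0511441 , 0.00735098]), 'grasp_force': 0.0, 'gripper_width': 85.06757282603937}
scene {'fx': 465.67794213862123, 'fy': 465.67794213862123, 'cx': 253.8087796470073, 'cy': 195.0069148143605, 'cam_to_world': array([[-4.39290483e-01,  7.43649384e-01, -5.03993518e-01,
         1.28354878e+03],
       [ 8.98323944e-01,  3.59787921e-01, -2.52124460e-01,
         3.56476863e+02],
       [-6.16141935e-03, -5.63505320e-01, -8.26089457e-01,
         1.19844052e+03],
       [ 0.00000000e+00,  0.00000000e+00,  0.00000000e+00,
         1.00000000e+00]])}
top {'fx': 491.6544410531649, 'fy': 491.6544410531649, 'cx': 259.8665542679492, 'cy': 190.43254236952347, 'cam_to_world': array([[-2.97620203e-02, -9.90230955e-01,  1.36223633e-01,
         3.84312885e+02],
       [-9.99545193e-01,  2.88212219e-02, -8.87377767e-03,
         2.74270246e+01],
       [ 4.86095776e-03, -1.36425780e-01, -9.90638369e-01,
         1.78716335e+03],
       [ 0.00000000e+00,  0.00000000e+00,  0.00000000e+00,
         1.00000000e+00]])}
```

View pics/scene0.png

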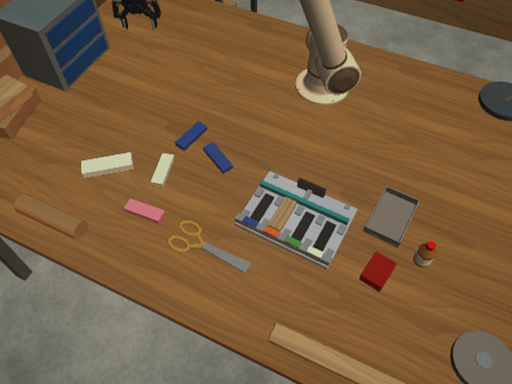

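View pics/top0.png

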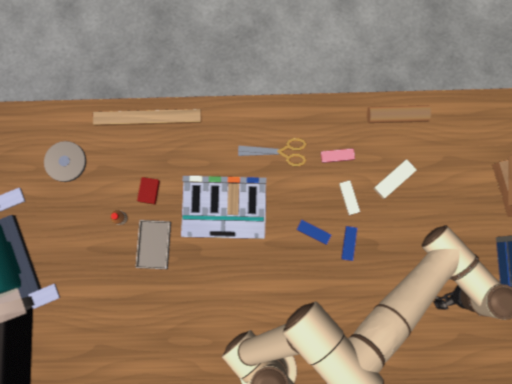

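The top view shows two blue stones, at (313,232) and (349,243); the meant one is the right-hand one at (349,243). The light ones are at (349,197), small, and (396,178), large; the meant one is (349,197). The pink one at (338,155) is to be left alone. There is no orange or green stone. The tabs from left to right are white, green, orange and blue, at about (195..253,180). The block is in the orange bay at (233,200), and the tray is at (153,245).

```bash
cat > h.py <<'E'
from bench import arm
import cv2, numpy as np
from scipy.spatial.transform import Rotation as R
def shot(n,save=None):
    m=arm.camera_model(n); p,d=arm.get_image(n)
    if save: cv2.imwrite(f"pics/{save}.png",p[:,:,::-1])
    v,u=np.mgrid[:384,:512].astype(float)
    a=(u-m["cx"])/m["fx"]; b=(v-m["cy"])/m["fy"]
    if n=="wrist":
        r=np.hypot(a,b)+1e-9; k=np.tan(np.minimum(r,1.5))/r; a=a*k; b=b*k
    P=np.stack([a*d,b*d,d,np.ones_like(d)],-1)@m["cam_to_world"].T
    P=P[...,:3]; P[d<=0]=np.nan
    return p,P
HSV={'blue':((105,120,40),(130,255,255)),'white':((18,0,165),(45,70,255)),'teal':((80,80,50),(98,255,255)),
'red':((0,180,60),(5,255,255)),'green':((45,100,60),(75,255,255)),'orange':((5,190,150),(13,255,255)),'black':((0,0,0),(180,255,50))}
def blobs(p,P,col,zlo,zhi,amin=30,mask=None):
    m=cv2.inRange(cv2.cvtColor(p,cv2.COLOR_RGB2HSV),*HSV[col])>0
    m&=(P[...,2]>zlo)&(P[...,2]<zhi)
    if mask is not None: m&=mask
    n,l,s,c=cv2.connectedComponentsWithStats(m.astype(np.uint8))
    out=[]
    for i in range(1,n):
        if s[i,4]<amin: continue
        q=P[l==i]; (x,y),(w,h),a=cv2.minAreaRect(q[:,:2].astype(np.float32))
        if w<h: w,h,a=h,w,a+90
        a=(a+90)%180-90
        out.append((c[i].round(),[round(t,1) for t in (x,y,np.median(q[:,2]),w,h,a)],s[i,4]))
    return out
def st():
    s=arm.read_state(); e=R.from_quat(s["ee_rot"]).as_matrix()
    print("t",round(s["clock"],2),"p",s["position"].round(1),"toolx",e[:,0].round(3),"tooly",e[:,1].round(3),"F",s["contact_force"].round(1),"w",round(s["gripper_width"],1),"g",round(s["grasp_force"],1),"j",s["joints"].round(2))
E
python3 - <<'E'
from h import *
p,P=shot("top")
for c in ('blue','white','teal','green','orange','red'):
    print(c)
    for b in blobs(p,P,c,5,75,8): print("  ",*b)
print(arm.boxes_of("top","tray_in"),arm.boxes_of("top","jaw_handle"),arm.boxes_of("top","block"))
z=P[225:262,130:178]; m=(z[...,2]>18)&(z[...,2]<40)
print("tray",cv2.minAreaRect(z[m][:,:2].astype(np.float32)))
z=P[165:245,175:275]; m=(z[...,2]>12)&(z[...,2]<30)
print("deck",cv2.minAreaRect(z[m][:,:2].astype(np.float32)))
z=P[226:240,205:240]; m=(z[...,2]>52)&(z[...,2]<66)
print("handle",cv2.minAreaRect(z[m][:,:2].astype(np.float32)),m.sum())
cv2.imwrite("pics/c.png",cv2.resize(p[130:275,175:425,::-1],None,fx=3.2,fy=3.2,interpolation=2))
E
```

```text
blue
   [252. 180.] [661.5, 37.1, np.float64(46.9), 39.5, 16.8, 89.2] 55
   [314. 232.] [472.0, -176.7, np.float64(18.8), 115.3, 36.8, 61.5] 330
   [349. 243.] [428.5, -301.5, np.float64(19.0), 115.1, 39.3, -11.5] 336
   [503. 263.] [342.5, -829.8, np.float64(54.8), 139.4, 14.6, 0.4] 271
white
   [395. 178.] [656.2, -481.6, np.float64(25.4), 162.8, 55.6, -50.5] 631
   [196. 178.] [673.5, 240.0, np.float64(47.5), 43.2, 20.3, 83.1] 69
   [349. 197.] [594.2, -312.9, np.float64(18.3), 119.8, 45.4, 14.4] 362
   [291. 368.] [1.1, -79.5, np.float64(12.7), 84.5, 26.1, 7.2] 134
   [242. 381.] [-36.7, 93.9, np.float64(10.1), 23.3, 7.0, 47.4] 12
teal
   [223. 218.] [530.4, 145.9, np.float64(46.0), 284.8, 14.2, 87.2] 309
green
   [214. 178.] [671.2, 172.9, np.float64(46.7), 33.0, 13.9, -90.0] 39
orange
   [234. 179.] [667.6, 105.0, np.float64(47.5), 27.3, 11.8, 80.6] 27
red
   [148. 190.] [638.8, 415.0, np.float64(34.2), 87.9, 63.7, -10.1] 431
[{'rect': [134.0, 220.8, 39.2, 47.4], 'score': 0.87}] [{'rect': [182.7, 173.5, 86.1, 64.7], 'score': 0.71}, {'rect': [181.2, 215.6, 82.1, 23.1], 'score': 0.59}] [{'rect': [225.0, 183.6, 13.8, 30.9], 'score': 0.69}]
tray ((449.087890625, 398.97137451171875), (117.09175872802734, 127.50396728515625), 88.27935028076172)
deck ((578.1409912109375, 150.0410614013672), (261.2611389160156, 343.1139221191406), 0.6650825142860413)
handle ((475.21136474609375, 151.1079864501953), (87.97401428222656, 14.623574256896973), 88.06446075439453) 104
```

View pics/c.png

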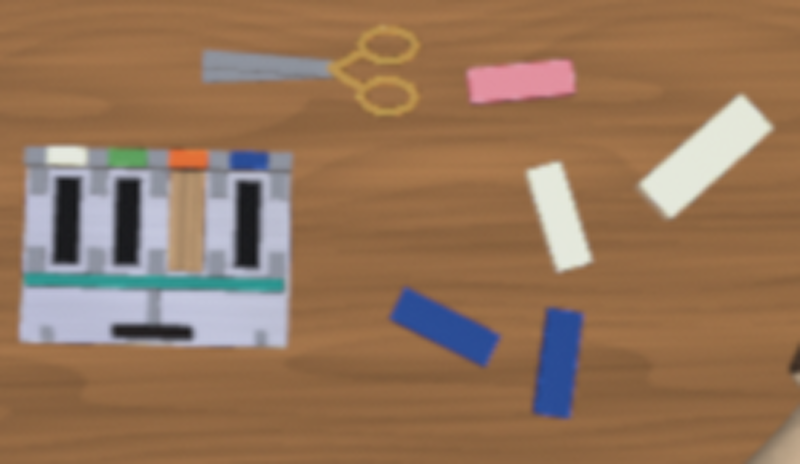

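The crop confirms it. The blue stone at top-view (349,243) is the right-hand one of two identical stones, and the white at (349,197) is the smaller of two. The tabs read white, green, orange, blue from left to right, and the block is in the orange bay.

```bash
cat >> h.py <<'E'
def plan(x,y,z,yaw=None,p0=None,s=40.):
    """rows to bring TCP to x,y,z (mm) with tool x at yaw (deg), tool down."""
    S=arm.read_state(); e=R.from_quat(S["ee_rot"]).as_matrix(); p=S["position"].copy()
    yw=np.degrees(np.arctan2(e[1,0],e[0,0]))
    dy=0 if yaw is None else (yaw-yw+180)%360-180
    d=np.array([x,y,z])-p; n=int(max(1,np.ceil(np.linalg.norm(d)/s),np.ceil(abs(dy)/7)))
    for i in range(n):
        a=np.radians(yw+dy*i/n); u=d/n/10
        r=[u[0]*np.cos(a)+u[1]*np.sin(a), u[0]*np.sin(a)-u[1]*np.cos(a), -u[2]]
        print("x %.2f y %.2f z %.2f az %.2f"%(*r,-dy/n))
    print("d",d.round(1),"dyaw",round(dy,2),"n",n); st()
E
python3 -c "
from h import *
plan(510,140,260,267)"
```

```text
x -2.74 y 2.82 z -0.29 az -3.26
x -2.90 y 2.66 z -0.29 az -3.26
x -3.05 y 2.49 z -0.29 az -3.26
x -3.18 y 2.31 z -0.29 az -3.26
x -3.31 y 2.13 z -0.29 az -3.26
x -3.43 y 1.94 z -0.29 az -3.26
x -3.53 y 1.74 z -0.29 az -3.26
x -3.62 y 1.54 z -0.29 az -3.26
x -3.70 y 1.33 z -0.29 az -3.26
x -3.77 y 1.11 z -0.29 az -3.26
x -3.83 y 0.90 z -0.29 az -3.26
x -3.88 y 0.68 z -0.29 az -3.26
x -3.91 y 0.46 z -0.29 az -3.26
x -3.93 y 0.23 z -0.29 az -3.26
x -3.93 y 0.01 z -0.29 az -3.26
x -3.93 y -0.22 z -0.29 az -3.26
x -3.91 y -0.44 z -0.29 az -3.26
x -3.88 y -0.66 z -0.29 az -3.26
x -3.84 y -0.88 z -0.29 az -3.26
d [245.7 706.1  55.4] dyaw 61.98 n 19
t 0.3 p [ 264.3 -566.1  204.6] toolx [-0.906 -0.423  0.   ] tooly [-0.423  0.906  0.001] F [0.3 0.1 0.4] w 85.2 g 0.0 j [-0.88  0.39  0.01 -0.   -1.19 -0.26]
```

{"api": "send_rows", "payload": {"targets": [{"gripper": -1, "x": -2.74, "y": 2.82, "z": -0.3, "ax": 0, "ay": 0, "az": -3.26}, {"gripper": -1, "x": -2.9, "y": 2.66, "z": -0.3, "ax": 0, "ay": 0, "az": -3.26}, {"gripper": -1, "x": -3.05, "y": 2.5, "z": -0.3, "ax": 0, "ay": 0, "az": -3.26}, {"gripper": -1, "x": -3.18, "y": 2.3, "z": -0.3, "ax": 0, "ay": 0, "az": -3.26}, {"gripper": -1, "x": -3.3, "y": 2.13, "z": -0.3, "ax": 0, "ay": 0, "az": -3.26}]}}

```text
clock: 0.72
position: [329.1, -378.9, 220.1]
ee_rot: [-0.354, 0.935, -0.0, 0.0]
contact_force: [1.8, -0.1, -0.7]
gripper_width: 85.7
grasp_force: 0.0
```

{"api": "send_rows", "payload": {"targets": [{"gripper": -1, "x": -3.43, "y": 1.94, "z": -0.3, "ax": 0, "ay": 0, "az": -3.26}, {"gripper": -1, "x": -3.53, "y": 1.74, "z": -0.3, "ax": 0, "ay": 0, "az": -3.26}, {"gripper": -1, "x": -3.62, "y": 1.54, "z": -0.3, "ax": 0, "ay": 0, "az": -3.26}, {"gripper": -1, "x": -3.7, "y": 1.33, "z": -0.3, "ax": 0, "ay": 0, "az": -3.26}, {"gripper": -1, "x": -3.77, "y": 1.1, "z": -0.3, "ax": 0, "ay": 0, "az": -3.26}]}}

```text
clock: 1.13
position: [393.7, -193.0, 235.5]
ee_rot: [-0.483, 0.876, -0.0, 0.0]
contact_force: [0.2, -0.3, -0.5]
gripper_width: 85.5
grasp_force: 0.0
```

{"api": "send_rows", "payload": {"targets": [{"gripper": -1, "x": -3.83, "y": 0.9, "z": -0.3, "ax": 0, "ay": 0, "az": -3.26}, {"gripper": -1, "x": -3.88, "y": 0.68, "z": -0.3, "ax": 0, "ay": 0, "az": -3.26}, {"gripper": -1, "x": -3.9, "y": 0.46, "z": -0.3, "ax": 0, "ay": 0, "az": -3.26}, {"gripper": -1, "x": -3.93, "y": 0.23, "z": -0.3, "ax": 0, "ay": 0, "az": -3.26}, {"gripper": -1, "x": -3.93, "y": 0, "z": -0.3, "ax": 0, "ay": 0, "az": -3.26}]}}

```text
clock: 1.55
position: [458.4, -7.1, 250.6]
ee_rot: [-0.603, 0.798, -0.0, 0.001]
contact_force: [1.0, -0.8, 0.6]
gripper_width: 85.6
grasp_force: 0.0
```

{"api": "send_rows", "payload": {"targets": [{"gripper": -1, "x": -3.93, "y": -0.22, "z": -0.3, "ax": 0, "ay": 0, "az": -3.26}, {"gripper": -1, "x": -3.9, "y": -0.44, "z": -0.3, "ax": 0, "ay": 0, "az": -3.26}, {"gripper": -1, "x": -3.88, "y": -0.66, "z": -0.3, "ax": 0, "ay": 0, "az": -3.26}, {"gripper": -1, "x": -3.84, "y": -0.88, "z": -0.3, "ax": 0, "ay": 0, "az": -3.26}, {"gripper": -1, "x": 0, "y": 0, "z": 0, "ax": 0, "ay": 0, "az": 0}]}}

```text
clock: 1.97
position: [512.4, 144.9, 261.8]
ee_rot: [-0.691, 0.723, -0.0, 0.001]
contact_force: [0.1, 0.1, -0.2]
gripper_width: 85.7
grasp_force: 0.0
```

```bash
python3 - <<'E'
from h import *
st()
p,P=shot("wrist","w1")
print(arm.camera_model("wrist"))
for c in ('blue','white','teal','green','orange'):
    print(c)
    for b in blobs(p,P,c,30,75,60): print("  ",*b)
print("black");[print("  ",*b) for b in blobs(p,P,'black',15,75,200)]
E
```

```text
t 1.97 p [512.4 144.9 261.8] toolx [-0.046 -0.999 -0.001] tooly [-0.999  0.046 -0.002] F [ 0.1  0.1 -0.2] w 85.7 g 0.0 j [ 0.58  0.19 -0.12  0.   -1.26 -0.63]
{'fx': 297.3186396354542, 'fy': 297.3186396354542, 'cx': 257.95774300043314, 'cy': 192.26651170409406, 'cam_to_world': array([[-9.98831408e-01,  4.66747212e-02,  1.25414981e-02,
         5.07754272e+02],
       [ 4.83285497e-02,  9.62366415e-01,  2.67423325e-01,
         7.52558921e+01],
       [ 4.12392557e-04,  2.67716929e-01, -9.63497523e-01,
         4.32101774e+02],
       [ 0.00000000e+00,  0.00000000e+00,  0.00000000e+00,
         1.00000000e+00]])}
blue
   [141.  89.] [665.3, 34.6, np.float64(49.7), 42.2, 18.9, 86.5] 406
white
   [146. 227.] [676.7, 237.0, np.float64(49.7), 41.0, 19.2, 86.5] 85
teal
   [243. 154.] [532.5, 142.9, np.float64(48.7), 286.4, 13.6, 86.9] 2201
green
   [145. 187.] [672.6, 169.7, np.float64(49.8), 41.2, 19.2, 86.1] 362
orange
   [142. 139.] [668.6, 102.2, np.float64(49.8), 38.6, 18.1, 86.3] 323
black
   [194.  87.] [595.6, 38.2, np.float64(29.7), 95.6, 26.0, -3.0] 1286
   [285. 162.] [477.5, 144.5, np.float64(60.6), 84.6, 14.1, 88.0] 715
   [196. 183.] [602.5, 172.5, np.float64(29.9), 96.3, 26.2, -2.8] 1181
   [199. 228.] [606.0, 240.6, np.float64(29.8), 96.2, 28.4, -2.1] 1076
   [299. 278.] [452.3, 340.4, np.float64(20.5), 145.1, 3.4, -4.4] 323
```

View pics/w1.png

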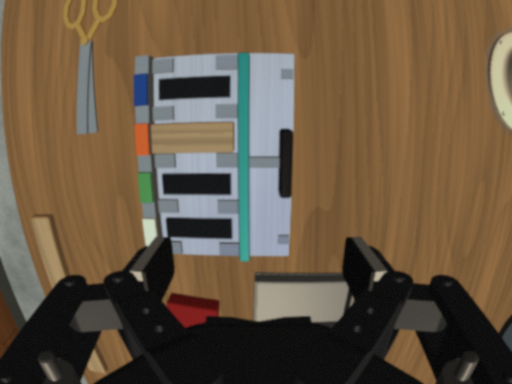

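The wrist view shows the holder with its tabs at x≈140, the block in the orange bay at (192,138), the teal bar at (243,154) and the handle at (285,162), all clear.

```bash
python3 -c "
from h import *
plan(478.5,171.5,32,266.8)"
```

```text
x -0.46 y 0.56 z 3.82 az 0.07
x -0.46 y 0.56 z 3.82 az 0.07
x -0.45 y 0.57 z 3.82 az 0.07
x -0.45 y 0.57 z 3.82 az 0.07
x -0.45 y 0.57 z 3.82 az 0.07
x -0.45 y 0.57 z 3.82 az 0.07
d [ -32.5   29.  -229.4] dyaw -0.4 n 6
t 2.02 p [511.  142.5 261.4] toolx [-0.049 -0.999  0.   ] tooly [-0.999  0.049  0.   ] F [ 0.2 -0.4 -0.2] w 85.7 g 0.0 j [ 0.58  0.19 -0.13 -0.   -1.26 -0.63]
```

{"api": "send_rows", "payload": {"targets": [{"gripper": -0.18, "x": -1.4, "y": 1.7, "z": 2.5, "ax": 0, "ay": 0, "az": 0.4}, {"gripper": -0.18, "x": -1.3, "y": 1.7, "z": 3.5, "ax": 0, "ay": 0, "az": 0}, {"gripper": -0.18, "x": 0, "y": 0, "z": 4, "ax": 0, "ay": 0, "az": 0}, {"gripper": -0.18, "x": 0, "y": 0, "z": 3, "ax": 0, "ay": 0, "az": 0}, {"gripper": -0.18, "x": 0, "y": 0, "z": 0, "ax": 0, "ay": 0, "az": 0}]}}

```text
clock: 2.43
position: [472.9, 165.3, 126.3]
ee_rot: [-0.685, 0.729, 0.002, -0.007]
contact_force: [0.0, -0.9, 0.2]
gripper_width: 50.3
grasp_force: 0.0
```

```bash
python3 - <<'E'
from h import *
plan(478.5,171.5,32,266.8)
p,P=shot("wrist","w2")
[print("  ",*b) for b in blobs(p,P,'black',50,68,100)]
[print("  ",*b) for b in blobs(p,P,'teal',30,75,60)]
E
```

```text
x -0.22 y -0.17 z 3.14 az -0.11
x -0.22 y -0.17 z 3.14 az -0.11
x -0.22 y -0.17 z 3.14 az -0.11
d [  5.6   6.2 -94.3] dyaw 0.34 n 3
t 2.43 p [472.9 165.3 126.3] toolx [-0.062 -0.998  0.007] tooly [-0.998  0.062  0.011] F [ 0.  -0.9  0.2] w 50.3 g 0.0 j [ 0.66  0.26 -0.39 -0.   -0.93 -0.72]
   [250. 169.] [477.9, 145.8, np.float64(60.6), 85.7, 13.5, 87.2] 1634
   [186. 119.] [530.7, 103.2, np.float64(48.6), 206.7, 15.9, 87.1] 4037
   [204. 299.] [534.7, 275.2, np.float64(48.5), 25.6, 6.5, 80.2] 109
```

View pics/w2.png

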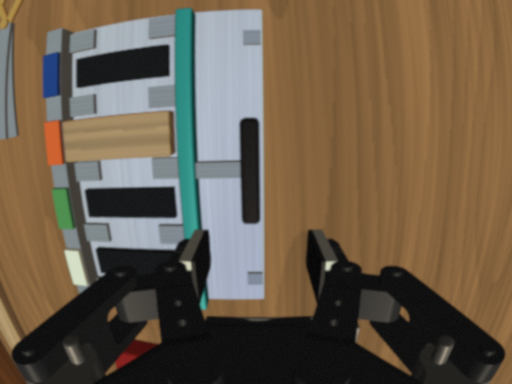

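The handle is at (250,169), well away from the fingers, which straddle it in x. Going down.

```bash
python3 -c "
from h import *
plan(479,172.5,32,266.8)"
```

```text
x -0.21 y -0.10 z 3.26 az -0.09
x -0.21 y -0.10 z 3.26 az -0.09
x -0.21 y -0.10 z 3.26 az -0.09
d [  3.3   6.  -97.8] dyaw 0.27 n 3
t 2.48 p [475.7 166.5 129.8] toolx [-0.061 -0.998  0.005] tooly [-0.998  0.061  0.006] F [ 0.3 -0.6  0.7] w 50.2 g 0.0 j [ 0.66  0.26 -0.39 -0.   -0.93 -0.72]
```

{"api": "send_rows", "payload": {"targets": [{"gripper": -0.18, "x": -0.1, "y": 0, "z": 3, "ax": 0, "ay": 0, "az": 0}, {"gripper": -0.18, "x": 0, "y": 0, "z": 2, "ax": 0, "ay": 0, "az": 0}, {"gripper": -0.18, "x": 0, "y": 0, "z": 0, "ax": 0, "ay": 0, "az": 0}, {"gripper": -0.18, "x": 0, "y": 0, "z": 0, "ax": 0, "ay": 0, "az": 0}]}}

```text
clock: 2.82
position: [479.0, 169.5, 83.7]
ee_rot: [-0.686, 0.728, -0.001, 0.001]
contact_force: [-0.7, 0.1, 0.2]
gripper_width: 50.3
grasp_force: 0.0
```

```bash
python3 -c "
from h import *
plan(479,172.5,32,266.8)"
```

```text
x -0.15 y 0.01 z 2.58 az -0.12
x -0.15 y 0.01 z 2.58 az -0.12
d [ -0.    3.  -51.7] dyaw 0.24 n 2
t 2.82 p [479.  169.5  83.7] toolx [-0.06  -0.998 -0.   ] tooly [-0.998  0.06  -0.002] F [-0.7  0.1  0.2] w 50.3 g 0.0 j [ 0.66  0.32 -0.44  0.   -0.81 -0.72]
```

{"api": "send_rows", "payload": {"targets": [{"gripper": -0.18, "x": -0.3, "y": 0, "z": 2.6, "ax": 0, "ay": 0, "az": 0}, {"gripper": -0.18, "x": 0, "y": 0, "z": 2.6, "ax": 0, "ay": 0, "az": 0}, {"gripper": -0.18, "x": 0, "y": 0, "z": 0, "ax": 0, "ay": 0, "az": 0}, {"gripper": 0.7, "x": 0, "y": 0, "z": 0, "ax": 0, "ay": 0, "az": 0}, {"gripper": 0.7, "x": 0, "y": 0, "z": 0, "ax": 0, "ay": 0, "az": 0}]}}

```text
clock: 3.23
position: [479.9, 173.3, 32.5]
ee_rot: [-0.686, 0.728, -0.001, 0.002]
contact_force: [0.2, -0.4, 0.5]
gripper_width: 27.0
grasp_force: 0.0
```

{"api": "send_rows", "payload": {"targets": [{"gripper": 0.7, "x": 0, "y": 0, "z": 0, "ax": 0, "ay": 0, "az": 0}, {"gripper": 0.7, "x": 0, "y": 0, "z": 0, "ax": 0, "ay": 0, "az": 0}]}}

```text
clock: 3.4
position: [479.6, 173.3, 33.0]
ee_rot: [-0.686, 0.728, -0.001, 0.002]
contact_force: [-1.8, 0.6, 6.7]
gripper_width: 12.9
grasp_force: 3.2
```

{"api": "send_rows", "payload": {"targets": [{"gripper": 0.7, "x": 0, "y": 0.6, "z": 0, "ax": 0, "ay": 0, "az": 0}, {"gripper": 0.7, "x": 0, "y": 0.7, "z": 0, "ax": 0, "ay": 0, "az": 0}, {"gripper": 0.7, "x": 0, "y": 0.7, "z": 0, "ax": 0, "ay": 0, "az": 0}, {"gripper": 0.7, "x": 0, "y": 0, "z": 0, "ax": 0, "ay": 0, "az": 0}]}}

```text
clock: 3.73
position: [457.3, 173.8, 31.2]
ee_rot: [-0.686, 0.728, 0.0, 0.001]
contact_force: [0.0, -0.6, 0.8]
gripper_width: 13.1
grasp_force: 0.0
```

```bash
python3 - <<'E'
from h import *
st()
p,P=shot("wrist","w3")
[print("  ",*b) for b in blobs(p,P,'teal',30,75,60)]
E
```

```text
t 3.73 p [457.3 173.8  31.2] toolx [-0.06  -0.998 -0.001] tooly [-0.998  0.06  -0.001] F [ 0.  -0.6  0.8] w 13.1 g 0.0 j [ 0.7   0.37 -0.54 -0.   -0.66 -0.75]
   [122. 134.] [539.9, 117.0, np.float64(48.3), 177.4, 26.3, 87.1] 8624
   [152. 311.] [536.2, 232.2, np.float64(47.1), 14.9, 6.8, 78.7] 136
```

View pics/w3.png

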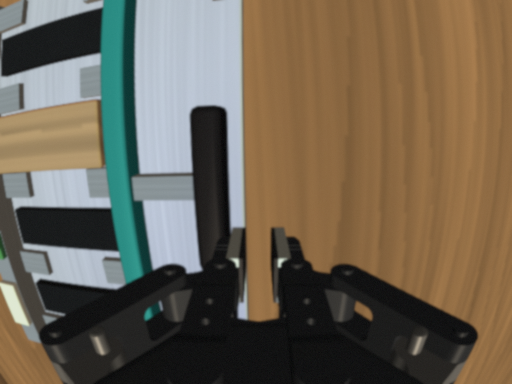

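The jaw has not moved. The handle is still at (210,190), at the +x side of both fingers, so they slipped off it. I'll check the depths.

```bash
python3 - <<'E'
from h import *
st()
p,P=shot("wrist")
for uv in [(210,120),(210,180),(210,240),(237,232),(232,250),(240,232),(278,232),(225,270),(235,300),(120,100),(230,200),(260,240),(220,40)]:
    print(uv,P[uv[1],uv[0]].round(1),p[uv[1],uv[0]])
p,P=shot("top")
[print("  ",*b) for b in blobs(p,P,'teal',30,75,60)]
E
```

```text
t 3.78 p [457.2 173.5  30.7] toolx [-0.06  -0.998 -0.   ] tooly [-0.998  0.06   0.   ] F [-0.4 -0.   0.2] w 12.5 g 0.0 j [ 0.7   0.37 -0.54 -0.   -0.66 -0.75]
(210, 120) [476.2 108.6  59.5] [31 28 28]
(210, 180) [478.8 137.9  59.5] [37 34 32]
(210, 240) [482.2 169.8  60.4] [43 40 37]
(237, 232) [466.7 162.4  68.6] [76 72 64]
(232, 250) [467.7 162.7  87.5] [76 73 65]
(240, 232) [465.2 162.   69.8] [71 69 61]
(278, 232) [446.9 163.3  69.4] [75 72 64]
(225, 270) [468.6 161.4 106.6] [19 18 16]
(235, 300) [466.3 175.6 106.1] [30 31 30]
(120, 100) [527.8  92.1  48.1] [ 41 131 123]
(230, 200) [474.2 160.2  21.5] [164 173 188]
(260, 240) [457.1 197.8   2.4] [149 111  69]
(220, 40) [473.4  59.9  20. ] [188 198 211]
   [223. 217.] [534.3, 145.5, np.float64(46.1), 284.2, 14.8, 87.1] 310
```

```bash
python3 - <<'E'
from h import *
p,P=shot("wrist")
for c in (232,236,240,275,280,285):
    print(c,[(r,*P[r,c].round(0).astype(int)) for r in range(218,250,3)])
cv2.imwrite("pics/w3c.png",cv2.resize(p[190:330,190:330,::-1],None,fx=4,fy=4,interpolation=2))
E
```

```text
232 [(218, np.int64(474), np.int64(172), np.int64(20)), (221, np.int64(474), np.int64(174), np.int64(22)), (224, np.int64(474), np.int64(176), np.int64(22)), (227, np.int64(475), np.int64(178), np.int64(22)), (230, np.int64(470), np.int64(162), np.int64(66)), (233, np.int64(469), np.int64(161), np.int64(71)), (236, np.int64(469), np.int64(162), np.int64(73)), (239, np.int64(469), np.int64(162), np.int64(76)), (242, np.int64(468), np.int64(162), np.int64(81)), (245, np.int64(468), np.int64(162), np.int64(83)), (248, np.int64(468), np.int64(162), np.int64(87))]
236 [(218, np.int64(472), np.int64(172), np.int64(22)), (221, np.int64(472), np.int64(174), np.int64(22)), (224, np.int64(472), np.int64(176), np.int64(23)), (227, np.int64(472), np.int64(178), np.int64(22)), (230, np.int64(468), np.int64(162), np.int64(66)), (233, np.int64(467), np.int64(162), np.int64(71)), (236, np.int64(467), np.int64(162), np.int64(73)), (239, np.int64(467), np.int64(162), np.int64(78)), (242, np.int64(467), np.int64(162), np.int64(80)), (245, np.int64(467), np.int64(162), np.int64(83)), (248, np.int64(466)
[... 1581 characters left out ...]
64(447), np.int64(164), np.int64(79)), (245, np.int64(447), np.int64(163), np.int64(83)), (248, np.int64(448), np.int64(163), np.int64(86))]
285 [(218, np.int64(439), np.int64(182), np.int64(2)), (221, np.int64(439), np.int64(184), np.int64(2)), (224, np.int64(439), np.int64(186), np.int64(2)), (227, np.int64(439), np.int64(189), np.int64(2)), (230, np.int64(439), np.int64(191), np.int64(1)), (233, np.int64(439), np.int64(193), np.int64(1)), (236, np.int64(444), np.int64(163), np.int64(74)), (239, np.int64(445), np.int64(163), np.int64(77)), (242, np.int64(445), np.int64(163), np.int64(82)), (245, np.int64(445), np.int64(164), np.int64(82)), (248, np.int64(445), np.int64(163), np.int64(87))]
```

View pics/w3c.png

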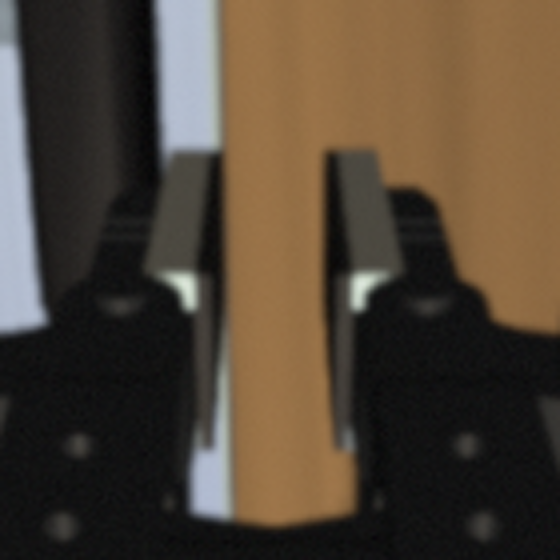

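The wrist depth puts the actual fingertips at z≈65 while the TCP reads 31. So the fingertips stand about 30 mm behind the stated TCP, and they only brushed the handle's top. I'll go again, deeper, watching the force.

{"api": "send_rows", "payload": {"targets": [{"gripper": -0.18, "x": 0, "y": 0, "z": -3, "ax": 0, "ay": 0, "az": 0}, {"gripper": -0.18, "x": 0, "y": -1.1, "z": 0, "ax": 0, "ay": 0, "az": 0}, {"gripper": -0.18, "x": 0, "y": -1.1, "z": 0, "ax": 0, "ay": 0, "az": 0}, {"gripper": -0.18, "x": 0, "y": 0, "z": 2, "ax": 0, "ay": 0, "az": 0}, {"gripper": -0.18, "x": 0, "y": 0, "z": 1.5, "ax": 0, "ay": 0, "az": 0}]}}

```text
clock: 4.35
position: [481.0, 172.3, 24.1]
ee_rot: [-0.685, 0.728, 0.0, 0.0]
contact_force: [-1.1, 0.4, -1.3]
gripper_width: 50.3
grasp_force: 0.0
```

{"api": "send_rows", "payload": {"targets": [{"gripper": -0.18, "x": 0, "y": 0, "z": 0.5, "ax": 0, "ay": 0, "az": 0}, {"gripper": -0.18, "x": 0, "y": 0, "z": 0.3, "ax": 0, "ay": 0, "az": 0}, {"gripper": -0.18, "x": 0, "y": 0, "z": 0, "ax": 0, "ay": 0, "az": 0}]}}

```text
clock: 4.6
position: [479.8, 171.8, 16.1]
ee_rot: [-0.686, 0.728, 0.0, -0.001]
contact_force: [-0.1, -0.2, 0.9]
gripper_width: 50.4
grasp_force: 0.0
```

```bash
python3 - <<'E'
from h import *
st()
p,P=shot("wrist","w4")
F=np.array(arm.read_state()["position"])
m=(abs(P[...,1]-F[1]+11)<8)&(abs(P[...,0]-F[0])<48)&(P[...,2]>8)&(P[...,2]<110)
v,u=np.where(m)
h=cv2.inRange(cv2.cvtColor(p,cv2.COLOR_RGB2HSV),(0,0,30),(180,110,100))>0
q=P[(abs(P[...,1]-F[1]+11)<4)&h&(P[...,2]>26)&(abs(P[...,0]-F[0])<48)]
for lo in range(20,110,6):
    k=q[(q[:,2]>=lo)&(q[:,2]<lo+6)]
    if len(k): print(lo,len(k),k[:,0].min().round(),k[:,0].max().round())
E
```

```text
t 4.6 p [479.8 171.8  16.1] toolx [-0.06  -0.998  0.001] tooly [-0.998  0.06   0.002] F [-0.1 -0.2  0.9] w 50.4 g 0.0 j [ 0.66  0.42 -0.5   0.   -0.65 -0.72]
44 5 505.0 505.0
50 87 448.0 515.0
56 539 447.0 518.0
62 142 448.0 518.0
68 150 448.0 518.0
74 177 447.0 514.0
80 198 448.0 511.0
86 49 442.0 527.0
92 97 433.0 528.0
98 199 435.0 528.0
104 18 525.0 527.0
```

View pics/w4.png

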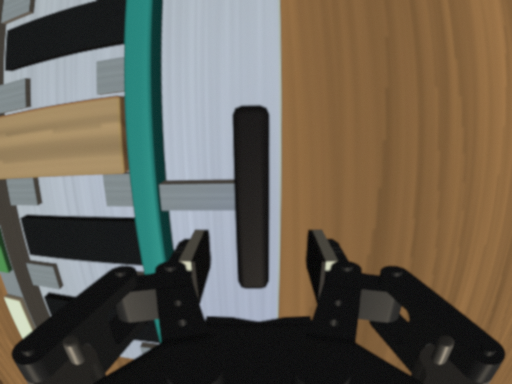

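The tips straddle the handle at (252,195) but stand at z≈50 with the TCP at 16, which confirms an offset of about 30 mm. I'll go down another 12 mm and close.

{"api": "send_rows", "payload": {"targets": [{"gripper": -0.18, "x": 0, "y": 0, "z": 0.6, "ax": 0, "ay": 0, "az": 0}, {"gripper": -0.18, "x": 0, "y": 0, "z": 0.6, "ax": 0, "ay": 0, "az": 0}, {"gripper": 0.9, "x": 0, "y": 0, "z": 0, "ax": 0, "ay": 0, "az": 0}, {"gripper": 0.9, "x": 0, "y": 0, "z": 0, "ax": 0, "ay": 0, "az": 0}, {"gripper": 0.9, "x": 0, "y": 0, "z": 0, "ax": 0, "ay": 0, "az": 0}]}}

```text
clock: 5.07
position: [480.9, 172.4, 5.3]
ee_rot: [-0.686, 0.728, -0.0, 0.001]
contact_force: [-4.1, -2.2, 11.2]
gripper_width: 15.1
grasp_force: 54.8
```

{"api": "send_rows", "payload": {"targets": [{"gripper": 0.9, "x": 0, "y": 0, "z": 0, "ax": 0, "ay": 0, "az": 0}, {"gripper": 0.9, "x": 0, "y": 0, "z": 0, "ax": 0, "ay": 0, "az": 0}]}}

```text
clock: 5.23
position: [480.9, 172.4, 5.4]
ee_rot: [-0.686, 0.728, -0.0, 0.001]
contact_force: [4.3, -2.4, -0.4]
gripper_width: 15.0
grasp_force: 58.9
```

{"api": "send_rows", "payload": {"targets": [{"gripper": 0.9, "x": 0, "y": 0.8, "z": 0, "ax": 0, "ay": 0, "az": 0}, {"gripper": 0.9, "x": 0, "y": 0.8, "z": 0, "ax": 0, "ay": 0, "az": 0}, {"gripper": 0.9, "x": 0, "y": 0.8, "z": 0, "ax": 0, "ay": 0, "az": 0}, {"gripper": 0.9, "x": 0, "y": 0.8, "z": 0, "ax": 0, "ay": 0, "az": 0}, {"gripper": 0.9, "x": 0, "y": 0, "z": 0, "ax": 0, "ay": 0, "az": 0}]}}

```text
clock: 5.65
position: [447.9, 174.1, 5.4]
ee_rot: [-0.686, 0.728, -0.0, 0.0]
contact_force: [1.6, -1.4, 0.5]
gripper_width: 15.1
grasp_force: 59.7
```

{"api": "send_rows", "payload": {"targets": [{"gripper": 0.9, "x": 0, "y": 0.5, "z": 0, "ax": 0, "ay": 0, "az": 0}, {"gripper": 0.9, "x": 0, "y": 0.4, "z": 0, "ax": 0, "ay": 0, "az": 0}, {"gripper": 0.9, "x": 0, "y": 0.3, "z": 0, "ax": 0, "ay": 0, "az": 0}, {"gripper": 0.9, "x": 0, "y": 0, "z": 0, "ax": 0, "ay": 0, "az": 0}, {"gripper": 0.9, "x": 0, "y": 0, "z": 0, "ax": 0, "ay": 0, "az": 0}]}}

```text
clock: 6.07
position: [438.2, 174.7, 5.4]
ee_rot: [-0.686, 0.728, -0.001, 0.001]
contact_force: [11.2, -8.1, -3.0]
gripper_width: 15.2
grasp_force: 60.2
```

{"api": "send_rows", "payload": {"targets": [{"gripper": 0.9, "x": 0, "y": 0.2, "z": 0, "ax": 0, "ay": 0, "az": 0}, {"gripper": 0.9, "x": 0, "y": 0.1, "z": 0, "ax": 0, "ay": 0, "az": 0}, {"gripper": 0.9, "x": 0, "y": 0, "z": 0, "ax": 0, "ay": 0, "az": 0}, {"gripper": 0.9, "x": 0, "y": 0, "z": 0, "ax": 0, "ay": 0, "az": 0}]}}

```text
clock: 6.4
position: [438.1, 174.8, 5.5]
ee_rot: [-0.686, 0.727, -0.002, 0.003]
contact_force: [22.7, -15.5, -12.0]
gripper_width: 14.5
grasp_force: 59.2
```

The jaw is at its stop: force rises with no further travel. Now I release, lift and go over the block.

{"api": "send_rows", "payload": {"targets": [{"gripper": 0.9, "x": 0, "y": -0.3, "z": 0, "ax": 0, "ay": 0, "az": 0}, {"gripper": 0, "x": 0, "y": 0, "z": 0, "ax": 0, "ay": 0, "az": 0}, {"gripper": -0.1, "x": 0, "y": 0, "z": 0, "ax": 0, "ay": 0, "az": 0}, {"gripper": -0.1, "x": 0, "y": 0, "z": 0, "ax": 0, "ay": 0, "az": 0}, {"gripper": -0.1, "x": 0, "y": 0, "z": -2, "ax": 0, "ay": 0, "az": 0}]}}

```text
clock: 6.82
position: [433.2, 173.3, 22.4]
ee_rot: [-0.685, 0.728, 0.001, -0.004]
contact_force: [-0.2, -0.7, -0.4]
gripper_width: 47.3
grasp_force: 0.0
```

{"api": "send_rows", "payload": {"targets": [{"gripper": -0.1, "x": 0, "y": 0, "z": -4, "ax": 0, "ay": 0, "az": 0}, {"gripper": -0.1, "x": 0, "y": 0, "z": -4, "ax": 0, "ay": 0, "az": 0}, {"gripper": -0.1, "x": 0, "y": 0, "z": -4, "ax": 0, "ay": 0, "az": 0}, {"gripper": -0.5, "x": 0, "y": 0, "z": -3, "ax": 0, "ay": 0, "az": 0}, {"gripper": -0.5, "x": 0, "y": 0, "z": 0, "ax": 0, "ay": 0, "az": 0}]}}

```text
clock: 7.23
position: [439.1, 177.5, 182.0]
ee_rot: [-0.686, 0.727, -0.001, 0.007]
contact_force: [0.4, 0.3, -0.3]
gripper_width: 64.0
grasp_force: 0.0
```

```bash
python3 -c "
from h import *
plan(599,106,150,176.8)"
```

```text
x 0.48 y -1.26 z 0.25 az 6.91
x 0.32 y -1.31 z 0.25 az 6.91
x 0.16 y -1.34 z 0.25 az 6.91
x 0.00 y -1.35 z 0.25 az 6.91
x -0.16 y -1.34 z 0.25 az 6.91
x -0.32 y -1.31 z 0.25 az 6.91
x -0.48 y -1.26 z 0.25 az 6.91
x -0.62 y -1.19 z 0.25 az 6.91
x -0.76 y -1.11 z 0.25 az 6.91
x -0.89 y -1.01 z 0.25 az 6.91
x -1.01 y -0.90 z 0.25 az 6.91
x -1.11 y -0.77 z 0.25 az 6.91
x -1.19 y -0.63 z 0.25 az 6.91
d [159.9 -71.5 -32. ] dyaw -89.88 n 13
t 7.23 p [439.1 177.5 182. ] toolx [-0.058 -0.998 -0.009] tooly [-0.998  0.058 -0.011] F [ 0.4  0.3 -0.3] w 64.0 g 0.0 j [ 0.73  0.14 -0.4   0.   -1.02 -0.79]
```

{"api": "send_rows", "payload": {"targets": [{"gripper": -0.5, "x": 0.48, "y": -1.26, "z": 0.25, "ax": 0, "ay": 0, "az": 6.9}, {"gripper": -0.5, "x": 0.32, "y": -1.3, "z": 0.25, "ax": 0, "ay": 0, "az": 6.9}, {"gripper": -0.5, "x": 0.16, "y": -1.34, "z": 0.25, "ax": 0, "ay": 0, "az": 6.9}, {"gripper": -0.5, "x": 0, "y": -1.35, "z": 0.25, "ax": 0, "ay": 0, "az": 6.9}, {"gripper": -0.5, "x": -0.16, "y": -1.34, "z": 0.25, "ax": 0, "ay": 0, "az": 6.9}]}}

```text
clock: 7.65
position: [497.2, 147.3, 162.0]
ee_rot: [-0.436, 0.9, 0.0, -0.0]
contact_force: [0.4, 0.2, -0.2]
gripper_width: 64.1
grasp_force: 0.0
```

{"api": "send_rows", "payload": {"targets": [{"gripper": -0.5, "x": -0.32, "y": -1.3, "z": 0.25, "ax": 0, "ay": 0, "az": 6.9}, {"gripper": -0.5, "x": -0.48, "y": -1.26, "z": 0.25, "ax": 0, "ay": 0, "az": 6.9}, {"gripper": -0.5, "x": -0.62, "y": -1.2, "z": 0.25, "ax": 0, "ay": 0, "az": 6.9}, {"gripper": -0.5, "x": -0.76, "y": -1.1, "z": 0.25, "ax": 0, "ay": 0, "az": 6.9}, {"gripper": -0.5, "x": -0.89, "y": -1, "z": 0.25, "ax": 0, "ay": 0, "az": 6.9}]}}

```text
clock: 8.07
position: [558.5, 120.0, 149.3]
ee_rot: [-0.15, 0.989, 0.0, -0.001]
contact_force: [-0.4, 0.5, 0.5]
gripper_width: 64.2
grasp_force: 0.0
```

{"api": "send_rows", "payload": {"targets": [{"gripper": -0.5, "x": -1, "y": -0.9, "z": 0.25, "ax": 0, "ay": 0, "az": 6.9}, {"gripper": -0.5, "x": -1.1, "y": -0.77, "z": 0.25, "ax": 0, "ay": 0, "az": 6.9}, {"gripper": -0.5, "x": -1.2, "y": -0.63, "z": 0.25, "ax": 0, "ay": 0, "az": 6.9}, {"gripper": -0.5, "x": 0, "y": 0, "z": 0, "ax": 0, "ay": 0, "az": 0}, {"gripper": -0.5, "x": 0, "y": 0, "z": 0, "ax": 0, "ay": 0, "az": 0}]}}

```text
clock: 8.48
position: [595.0, 103.4, 141.5]
ee_rot: [0.027, 1.0, -0.0, -0.001]
contact_force: [-0.2, -0.5, 0.6]
gripper_width: 63.9
grasp_force: 0.0
```

```bash
cat >> h.py <<'E'
O=np.array([564.2,141.9]); c_,s_=np.cos(np.radians(-3.2)),np.sin(np.radians(-3.2))
def H2W(x,y): return O+np.array([c_*x-s_*y, s_*x+c_*y])
def W2H(q): d=np.asarray(q)[...,:2]-O; return np.stack([d[...,0]*c_+d[...,1]*s_, -d[...,0]*s_+d[...,1]*c_],-1)
def rect(q):
    (x,y),(w,h),a=cv2.minAreaRect(q[:,:2].astype(np.float32))
    if w<h: w,h,a=h,w,a+90
    return [round(float(t),1) for t in (x,y,w,h,(a+90)%180-90)],len(q)
E
python3 - <<'E'
from h import *
plan(599,106,150,176.8)
p,P=shot("wrist","w5")
h=W2H(P)
m=(P[...,2]>44)&(P[...,2]<56)&(h[...,0]<94)&(h[...,0]>-50)&(abs(h[...,1]+34)<30)&(p[...,0]>p[...,2].astype(int)+25)
print("block",rect(P[m]), "in holder",W2H(np.median(P[m],0)))
[print("teal",*b, W2H(b[1][:2])) for b in blobs(p,P,'teal',30,75,60)]
p,P=shot("top")
[print("teal",*b, W2H(b[1][:2])) for b in blobs(p,P,'teal',30,75,60)]
[print("blue",*b) for b in blobs(p,P,'blue',8,30,60)]
[print("white",*b) for b in blobs(p,P,'white',8,30,60)]
z=P[215:275,125:185]; q=z[(z[...,2]>22)&(z[...,2]<40)]
print("tray",rect(q))
E
```

```text
x -0.38 y 0.28 z -0.85 az 0.16
d [4.  2.6 8.5] dyaw -0.16 n 1
t 8.48 p [595.  103.4 141.5] toolx [-0.999  0.053  0.002] tooly [ 0.053  0.999 -0.   ] F [-0.2 -0.5  0.6] w 63.9 g 0.0 j [ 0.44  0.4  -0.13 -0.   -1.04 -2.06]
block ([599.7, 106.5, 111.0, 39.3, -2.9], 4886) in holder [ 32.87257587 -33.53395106]
teal [290.  75.] [492.5, 146.5, np.float64(48.7), 287.6, 15.3, 87.1] 4752 [-71.84498171   0.59042561]
teal [230. 229.] [488.3, 121.8, np.float64(46.6), 227.0, 13.7, 87.3] 255 [-74.65964175 -24.30551159]
blue [314. 232.] [471.9, -176.7, np.float64(19.3), 115.4, 36.9, 61.3] 326
blue [349. 243.] [428.5, -301.9, np.float64(19.7), 115.3, 38.3, -11.0] 332
white [395. 178.] [656.9, -480.4, np.float64(24.4), 158.2, 53.1, -50.9] 555
white [349. 197.] [593.5, -311.3, np.float64(18.7), 119.3, 42.2, 13.2] 352
white [277. 349.] [65.1, -38.2, np.float64(13.0), 120.3, 34.0, 62.9] 165
white [244. 367.] [9.6, 82.3, np.float64(14.4), 49.4, 22.9, -56.9] 71
tray ([458.7, 410.5, 216.8, 135.3, 11.8], 198)
```

{"api": "send_rows", "payload": {"targets": [{"gripper": -0.5, "x": -0.5, "y": 0.3, "z": 4, "ax": 0, "ay": 0, "az": 0.2}, {"gripper": -0.5, "x": 0, "y": 0, "z": 4, "ax": 0, "ay": 0, "az": 0}, {"gripper": -0.5, "x": 0, "y": 0, "z": 3, "ax": 0, "ay": 0, "az": 0}, {"gripper": -0.5, "x": 0, "y": 0, "z": 0, "ax": 0, "ay": 0, "az": 0}, {"gripper": -0.5, "x": 0, "y": 0, "z": 0, "ax": 0, "ay": 0, "az": 0}]}}

```text
clock: 9.0
position: [599.7, 106.0, 31.9]
ee_rot: [0.028, 1.0, -0.001, -0.001]
contact_force: [0.2, -0.7, 1.2]
gripper_width: 64.1
grasp_force: 0.0
```

```bash
python3 - <<'E'
from h import *
plan(600,106.5,-3,177)
E
```

```text
x -0.02 y 0.05 z 3.49 az -0.22
d [  0.3   0.5 -34.9] dyaw 0.22 n 1
t 9.0 p [599.7 106.   31.9] toolx [-0.998  0.056  0.003] tooly [ 0.056  0.998 -0.002] F [ 0.2 -0.7  1.2] w 64.1 g 0.0 j [ 0.44  0.53 -0.24  0.   -0.81 -2.07]
```

{"api": "send_rows", "payload": {"targets": [{"gripper": -0.5, "x": 0, "y": 0.05, "z": 1.8, "ax": 0, "ay": 0, "az": 0}, {"gripper": -0.5, "x": 0, "y": 0, "z": 1.6, "ax": 0, "ay": 0, "az": 0}, {"gripper": -0.5, "x": 0, "y": 0, "z": 0, "ax": 0, "ay": 0, "az": 0}, {"gripper": 0.4, "x": 0, "y": 0, "z": 0, "ax": 0, "ay": 0, "az": 0}, {"gripper": 0.4, "x": 0, "y": 0, "z": 0, "ax": 0, "ay": 0, "az": 0}]}}

```text
clock: 9.42
position: [602.6, 107.2, 1.2]
ee_rot: [0.029, 1.0, 0.001, 0.002]
contact_force: [0.2, 0.8, 0.4]
gripper_width: 41.1
grasp_force: 0.4
```

{"api": "send_rows", "payload": {"targets": [{"gripper": 0.4, "x": 0, "y": 0, "z": 0, "ax": 0, "ay": 0, "az": 0}, {"gripper": 0.4, "x": 0, "y": 0, "z": 0, "ax": 0, "ay": 0, "az": 0}]}}

```text
clock: 9.58
position: [602.6, 107.2, 1.2]
ee_rot: [0.029, 1.0, 0.001, 0.002]
contact_force: [-0.3, 0.7, 5.2]
gripper_width: 38.4
grasp_force: 62.1
```

{"api": "send_rows", "payload": {"targets": [{"gripper": 0.4, "x": 0, "y": 0, "z": -2, "ax": 0, "ay": 0, "az": 0}, {"gripper": 0.4, "x": 0, "y": 0, "z": -4, "ax": 0, "ay": 0, "az": 0}, {"gripper": 0.4, "x": 0, "y": 0, "z": -4, "ax": 0, "ay": 0, "az": 0}, {"gripper": 0.4, "x": 0, "y": 0, "z": -4, "ax": 0, "ay": 0, "az": 0}, {"gripper": 0.4, "x": 0, "y": 0, "z": 0, "ax": 0, "ay": 0, "az": 0}]}}

```text
clock: 10.0
position: [606.5, 108.0, 149.1]
ee_rot: [0.028, 1.0, 0.003, 0.009]
contact_force: [2.0, 0.3, 1.8]
gripper_width: 38.8
grasp_force: 61.5
```

```bash
python3 - <<'E'
from h import *
plan(455,395,150,176)
p,P=shot("top","t2")
m=(P[...,2]>18)&(P[...,2]<45)&(P[...,1]>300)&(P[...,1]<480)&(P[...,0]>350)&(P[...,0]<560)
n,l,s,c=cv2.connectedComponentsWithStats(m.astype(np.uint8))
i=1+np.argmax(s[1:,4]); print(s[i],rect(P[l==i]))
E
```

```text
x 1.86 y 3.09 z -0.01 az 0.09
x 1.87 y 3.09 z -0.01 az 0.09
x 1.87 y 3.08 z -0.01 az 0.09
x 1.87 y 3.08 z -0.01 az 0.09
x 1.88 y 3.08 z -0.01 az 0.09
x 1.88 y 3.08 z -0.01 az 0.09
x 1.89 y 3.07 z -0.01 az 0.09
x 1.89 y 3.07 z -0.01 az 0.09
x 1.90 y 3.07 z -0.01 az 0.09
d [-151.5  287.     0.9] dyaw -0.78 n 9
t 10.0 p [606.5 108.  149.1] toolx [-0.998  0.056 -0.018] tooly [0.056 0.998 0.006] F [2.  0.3 1.8] w 38.8 g 61.5 j [ 0.44  0.4  -0.11  0.   -1.04 -2.07]
[135 220  34  49 216] ([445.3, 399.8, 169.7, 112.9, -4.8], 216)
```

{"api": "send_rows", "payload": {"targets": [{"gripper": 0.4, "x": 1.9, "y": 3.05, "z": 0.5, "ax": 0, "ay": 0, "az": 0.2}, {"gripper": 0.4, "x": 1.9, "y": 3.05, "z": 0.5, "ax": 0, "ay": 0, "az": 0.2}, {"gripper": 0.4, "x": 1.9, "y": 3.05, "z": 0.5, "ax": 0, "ay": 0, "az": 0.2}, {"gripper": 0.4, "x": 1.9, "y": 3.05, "z": 0.5, "ax": 0, "ay": 0, "az": 0.2}, {"gripper": 0.4, "x": 1.9, "y": 3.05, "z": 0.5, "ax": 0, "ay": 0, "az": 0.2}]}}

```text
clock: 10.47
position: [514.3, 265.6, 112.4]
ee_rot: [0.038, 0.999, -0.0, -0.001]
contact_force: [0.3, 0.5, -0.7]
gripper_width: 39.2
grasp_force: 61.4
```

{"api": "send_rows", "payload": {"targets": [{"gripper": 0.4, "x": 1.9, "y": 3.05, "z": 0.5, "ax": 0, "ay": 0, "az": 0.2}, {"gripper": 0.4, "x": 1.9, "y": 3.05, "z": 0.5, "ax": 0, "ay": 0, "az": 0.2}, {"gripper": 0.4, "x": 1.9, "y": 3.05, "z": 0.5, "ax": 0, "ay": 0, "az": 0.2}, {"gripper": 0.4, "x": 1.9, "y": 3.05, "z": 0.5, "ax": 0, "ay": 0, "az": 0.2}, {"gripper": 0.4, "x": 0, "y": 0, "z": 0, "ax": 0, "ay": 0, "az": 0}]}}

```text
clock: 10.88
position: [447.1, 396.8, 91.5]
ee_rot: [0.042, 0.999, -0.0, -0.001]
contact_force: [1.6, -0.3, -1.1]
gripper_width: 38.4
grasp_force: 61.4
```

```bash
python3 - <<'E'
from h import *
plan(447,398,50,175.2)
E
```

```text
x 0.01 y 0.06 z 2.08 az -0.01
x 0.01 y 0.06 z 2.08 az -0.01
d [ -0.1   1.2 -41.5] dyaw 0.03 n 2
t 10.88 p [447.1 396.8  91.5] toolx [-0.996  0.084  0.001] tooly [ 0.084  0.996 -0.001] F [ 1.6 -0.3 -1.1] w 38.4 g 61.4 j [ 1.    0.44 -0.21 -0.   -0.92 -2.65]
```

{"api": "send_rows", "payload": {"targets": [{"gripper": 0.4, "x": 0, "y": 0.1, "z": 3.5, "ax": 0, "ay": 0, "az": 0}, {"gripper": 0.4, "x": 0, "y": 0, "z": 3.5, "ax": 0, "ay": 0, "az": 0}, {"gripper": 0.4, "x": 0, "y": 0, "z": 2, "ax": 0, "ay": 0, "az": 0}, {"gripper": 0.4, "x": 0, "y": 0, "z": 0, "ax": 0, "ay": 0, "az": 0}, {"gripper": 0.4, "x": 0, "y": 0, "z": 0, "ax": 0, "ay": 0, "az": 0}]}}

```text
clock: 11.3
position: [449.7, 392.5, 2.2]
ee_rot: [0.045, 0.999, -0.002, -0.001]
contact_force: [-0.6, 0.6, -1.5]
gripper_width: 38.9
grasp_force: 61.4
```

{"api": "send_rows", "payload": {"targets": [{"gripper": 0.4, "x": 0, "y": 0, "z": 0.8, "ax": 0, "ay": 0, "az": 0}, {"gripper": 0.4, "x": 0, "y": 0, "z": 0.8, "ax": 0, "ay": 0, "az": 0}, {"gripper": 0.4, "x": 0, "y": 0, "z": 0, "ax": 0, "ay": 0, "az": 0}]}}

```text
clock: 11.55
position: [450.0, 393.3, -12.9]
ee_rot: [0.045, 0.999, -0.0, -0.0]
contact_force: [-0.4, -0.6, -0.7]
gripper_width: 38.8
grasp_force: 61.4
```

{"api": "send_rows", "payload": {"targets": [{"gripper": 0.4, "x": 0, "y": 0, "z": 0.5, "ax": 0, "ay": 0, "az": 0}, {"gripper": 0.4, "x": 0, "y": 0, "z": 0.2, "ax": 0, "ay": 0, "az": 0}, {"gripper": 0.4, "x": 0, "y": 0, "z": 0, "ax": 0, "ay": 0, "az": 0}]}}

```text
clock: 11.8
position: [450.1, 393.5, -19.7]
ee_rot: [0.045, 0.999, -0.0, -0.0]
contact_force: [-0.1, -0.3, -0.2]
gripper_width: 38.5
grasp_force: 61.4
```

```bash
python3 - <<'E'
from h import *
p,P=shot("wrist","w6"); st()
F=arm.read_state()["position"]
for u in (200,215,256,290,310): print(u,[(r,*P[r,u].round(0).astype(int).tolist()) for r in range(190,300,10)])
E
```

```text
t 11.85 p [450.2 393.6 -19.5] toolx [-0.996  0.09   0.   ] tooly [ 0.09   0.996 -0.   ] F [ 0.5 -0.4 -0.8] w 38.7 g 61.4 j [ 0.99  0.58 -0.31  0.   -0.68 -2.65]
200 [(190, 419, 367, 6), (200, 424, 366, 5), (210, 429, 366, 7), (220, 435, 365, 7), (230, 441, 364, 7), (240, 441, 366, 20), (250, 437, 370, 39), (260, 437, 372, 47), (270, 435, 374, 59), (280, 436, 375, 64), (290, 431, 378, 78)]
215 [(190, 414, 378, 28), (200, 419, 378, 28), (210, 423, 377, 28), (220, 428, 377, 28), (230, 432, 376, 28), (240, 437, 375, 28), (250, 441, 375, 31), (260, 445, 375, 34), (270, 449, 374, 35), (280, 453, 374, 37), (290, 458, 373, 38)]
256 [(190, 416, 396, 29), (200, 420, 396, 29), (210, 425, 395, 28), (220, 429, 395, 29), (230, 434, 394, 28), (240, 439, 394, 28), (250, 444, 393, 29), (260, 449, 393, 28), (270, 454, 393, 29), (280, 460, 392, 28), (290, 466, 391, 28)]
290 [(190, 417, 411, 29), (200, 421, 410, 29), (210, 426, 410, 29), (220, 430, 410, 29), (230, 435, 409, 29), (240, 440, 409, 29), (250, 445, 409, 29), (260, 451, 409, 28), (270, 456, 409, 28), (280, 461, 408, 29), (290, 467, 408, 30)]
310 [(190, 424, 423, 7), (200, 429, 422, 7), (210, 435, 422, 7), (220, 440, 422, 6), (230, 441, 420, 17), (240, 441, 418, 28), (250, 441, 417, 38), (260, 441, 415, 48), (270, 446, 415, 48), (280, 449, 415, 50), (290, 435, 411, 77)]
```

View pics/w6.png

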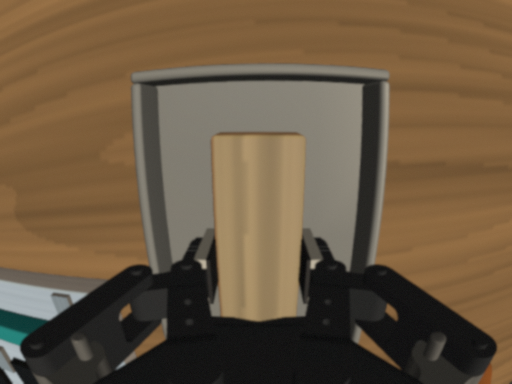

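The block lies within the tray, its underside about 2 mm above the floor. Lower, release and lift; then on to the white stone.

{"api": "send_rows", "payload": {"targets": [{"gripper": 0.4, "x": 0, "y": 0, "z": 0.2, "ax": 0, "ay": 0, "az": 0}, {"gripper": -0.15, "x": 0, "y": 0, "z": 0, "ax": 0, "ay": 0, "az": 0}, {"gripper": -0.15, "x": 0, "y": 0, "z": 0, "ax": 0, "ay": 0, "az": 0}, {"gripper": -0.15, "x": 0, "y": 0, "z": 0, "ax": 0, "ay": 0, "az": 0}, {"gripper": -0.15, "x": 0, "y": 0, "z": -2, "ax": 0, "ay": 0, "az": 0}]}}

```text
clock: 12.27
position: [448.4, 391.3, -4.6]
ee_rot: [0.045, 0.999, -0.003, -0.002]
contact_force: [-0.2, 0.3, -0.0]
gripper_width: 48.9
grasp_force: 0.0
```

{"api": "send_rows", "payload": {"targets": [{"gripper": -0.15, "x": 0, "y": 0, "z": -4, "ax": 0, "ay": 0, "az": 0}, {"gripper": -0.15, "x": 0, "y": 0, "z": -4, "ax": 0, "ay": 0, "az": 0}, {"gripper": -0.5, "x": 0, "y": 0, "z": -4, "ax": 0, "ay": 0, "az": 0}, {"gripper": -0.5, "x": 0, "y": 0, "z": -4, "ax": 0, "ay": 0, "az": 0}, {"gripper": -0.5, "x": 0, "y": 0, "z": 0, "ax": 0, "ay": 0, "az": 0}]}}

```text
clock: 12.68
position: [454.2, 397.6, 168.8]
ee_rot: [0.044, 0.999, 0.007, 0.006]
contact_force: [1.1, 0.1, 1.8]
gripper_width: 63.9
grasp_force: 0.0
```

```bash
python3 - <<'E'
from h import *
p,P=shot("top")
[print("white",*b) for b in blobs(p,P,'white',8,30,60)][:3]
[print("blue",*b) for b in blobs(p,P,'blue',8,30,60)]
p,P=shot("wrist")
m=(P[...,2]>20)&(P[...,2]<36)&(abs(P[...,0]-450)<70)&(abs(P[...,1]-394)<35)
print("block",rect(P[m]),np.median(P[m][:,2]))
plan(594,-311,120,193.5)
E
```

```text
white [395. 178.] [657.0, -480.8, np.float64(24.5), 161.1, 52.8, -50.9] 546
white [349. 197.] [593.8, -310.7, np.float64(19.3), 119.9, 41.0, 13.7] 359
white [258. 357.] [38.8, 21.7, np.float64(13.2), 195.7, 108.4, -68.7] 520
blue [314. 232.] [472.0, -177.3, np.float64(19.0), 115.9, 36.7, 61.7] 327
blue [349. 243.] [428.5, -301.6, np.float64(19.2), 115.4, 37.9, -11.3] 329
block ([447.7, 394.5, 111.8, 39.7, -5.1], 3778) 26.70848154543114
x -1.08 y -3.63 z 0.22 az -0.98
x -1.02 y -3.65 z 0.22 az -0.98
x -0.96 y -3.67 z 0.22 az -0.98
x -0.90 y -3.68 z 0.22 az -0.98
x -0.83 y -3.70 z 0.22 az -0.98
x -0.77 y -3.71 z 0.22 az -0.98
x -0.71 y -3.72 z 0.22 az -0.98
x -0.64 y -3.74 z 0.22 az -0.98
x -0.58 y -3.75 z 0.22 az -0.98
x -0.51 y -3.75 z 0.22 az -0.98
x -0.45 y -3.76 z 0.22 az -0.98
x -0.38 y -3.77 z 0.22 az -0.98
x -0.32 y -3.78 z 0.22 az -0.98
x -0.25 y -3.78 z 0.22 az -0.98
x -0.19 y -3.79 z 0.22 az -0.98
x -0.13 y -3.79 z 0.22 az -0.98
x -0.06 y -3.79 z 0.22 az -0.98
x 0.00 y -3.79 z 0.22 az -0.98
x 0.07 y -3.79 z 0.22 az -0.98
d [ 143.2 -705.7  -41.2] dyaw 18.64 n 19
t 12.78 p [450.8 394.7 161.2] toolx [-0.996  0.09  -0.003] tooly [0.089 0.996 0.005] F [ 0.2 -0.  -1.3] w 64.4 g 0.0 j [ 0.99  0.37 -0.13 -0.   -1.07 -2.65]
```

{"api": "send_rows", "payload": {"targets": [{"gripper": -0.5, "x": -1.1, "y": -3.6, "z": 0, "ax": 0, "ay": 0, "az": -1}, {"gripper": -0.5, "x": -1, "y": -3.65, "z": 0, "ax": 0, "ay": 0, "az": -1}, {"gripper": -0.5, "x": -0.95, "y": -3.65, "z": 0, "ax": 0, "ay": 0, "az": -1}, {"gripper": -0.5, "x": -0.9, "y": -3.7, "z": 0.2, "ax": 0, "ay": 0, "az": -1}, {"gripper": -0.5, "x": -0.85, "y": -3.7, "z": 0.2, "ax": 0, "ay": 0, "az": -1}]}}

```text
clock: 13.2
position: [487.2, 206.1, 153.0]
ee_rot: [0.0, 1.0, -0.001, -0.001]
contact_force: [0.5, -0.2, 0.1]
gripper_width: 63.9
grasp_force: 0.0
```

{"api": "send_rows", "payload": {"targets": [{"gripper": -0.5, "x": -0.75, "y": -3.7, "z": 0.2, "ax": 0, "ay": 0, "az": -1}, {"gripper": -0.5, "x": -0.7, "y": -3.7, "z": 0.2, "ax": 0, "ay": 0, "az": -1}, {"gripper": -0.5, "x": -0.65, "y": -3.75, "z": 0.2, "ax": 0, "ay": 0, "az": -1}, {"gripper": -0.5, "x": -0.6, "y": -3.75, "z": 0.2, "ax": 0, "ay": 0, "az": -1}, {"gripper": -0.5, "x": -0.5, "y": -3.75, "z": 0.2, "ax": 0, "ay": 0, "az": -1}]}}

```text
clock: 13.62
position: [525.2, 20.8, 142.9]
ee_rot: [-0.043, 0.999, -0.0, -0.001]
contact_force: [1.4, 0.0, -0.6]
gripper_width: 64.0
grasp_force: 0.0
```

{"api": "send_rows", "payload": {"targets": [{"gripper": -0.5, "x": -0.45, "y": -3.75, "z": 0.2, "ax": 0, "ay": 0, "az": -1}, {"gripper": -0.5, "x": -0.4, "y": -3.75, "z": 0.2, "ax": 0, "ay": 0, "az": -1}, {"gripper": -0.5, "x": -0.3, "y": -3.8, "z": 0.2, "ax": 0, "ay": 0, "az": -1}, {"gripper": -0.5, "x": -0.25, "y": -3.8, "z": 0.2, "ax": 0, "ay": 0, "az": -1}, {"gripper": -0.5, "x": -0.2, "y": -3.8, "z": 0.2, "ax": 0, "ay": 0, "az": -1}]}}

```text
clock: 14.03
position: [563.7, -164.7, 132.7]
ee_rot: [-0.086, 0.996, 0.0, -0.002]
contact_force: [1.3, 0.9, 0.1]
gripper_width: 63.9
grasp_force: 0.0
```

{"api": "send_rows", "payload": {"targets": [{"gripper": -0.5, "x": -0.1, "y": -3.8, "z": 0.3, "ax": 0, "ay": 0, "az": -1}, {"gripper": -0.5, "x": -0.05, "y": -3.8, "z": 0.3, "ax": 0, "ay": 0, "az": -1}, {"gripper": -0.5, "x": 0, "y": -3.8, "z": 0.3, "ax": 0, "ay": 0, "az": -1}, {"gripper": -0.5, "x": 0, "y": 0, "z": 0, "ax": 0, "ay": 0, "az": 0}, {"gripper": -0.5, "x": 0, "y": 0, "z": 0, "ax": 0, "ay": 0, "az": 0}]}}

```text
clock: 14.45
position: [586.2, -276.3, 122.5]
ee_rot: [-0.11, 0.994, 0.001, -0.002]
contact_force: [-0.6, 0.5, 0.4]
gripper_width: 63.9
grasp_force: 0.0
```

```bash
python3 - <<'E'
from h import *
p,P=shot("wrist","w7")
w=[b for b in blobs(p,P,'white',12,30,300)]
[print("white",*b) for b in w]
b=min(w,key=lambda b:np.hypot(b[1][0]-594,b[1][1]+311))[1]
plan(b[0],b[1],20,180+b[5])
E
```

```text
white [214. 194.] [596.8, -314.5, np.float64(21.7), 119.9, 39.9, 14.3] 3484
white [ 69. 205.] [660.2, -484.7, np.float64(28.1), 160.9, 53.2, -50.7] 4777
x -0.05 y -1.36 z 3.44 az -0.52
x -0.04 y -1.36 z 3.44 az -0.52
x -0.02 y -1.36 z 3.44 az -0.52
d [  10.4  -39.5 -103.2] dyaw 1.55 n 3
t 14.5 p [ 586.4 -275.   123.2] toolx [-0.975 -0.221  0.003] tooly [-0.221  0.975  0.002] F [ 1.  -0.2 -0.4] w 64.2 g 0.0 j [-0.19  0.49 -0.04 -0.   -1.05 -1.16]
```

View pics/w7.png

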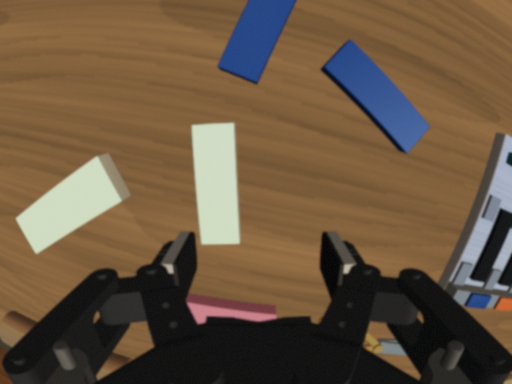

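The wrist view shows the small white stone at (216,185), measured 120x40, with the big one at (70,205) and the pink one at (233,308). Approaching it.

{"api": "send_rows", "payload": {"targets": [{"gripper": -0.5, "x": 0, "y": -2, "z": 2.5, "ax": 0, "ay": 0, "az": -0.8}, {"gripper": -0.5, "x": -0.1, "y": -2, "z": 2.5, "ax": 0, "ay": 0, "az": -0.7}, {"gripper": -0.5, "x": 0, "y": 0, "z": 3, "ax": 0, "ay": 0, "az": 0}, {"gripper": -0.5, "x": 0, "y": 0, "z": 2.3, "ax": 0, "ay": 0, "az": 0}, {"gripper": -0.5, "x": 0, "y": 0, "z": 0, "ax": 0, "ay": 0, "az": 0}]}}

```text
clock: 14.92
position: [593.4, -310.3, 16.2]
ee_rot: [-0.125, 0.992, 0.003, -0.005]
contact_force: [-1.0, 0.7, -0.8]
gripper_width: 64.4
grasp_force: 0.0
```

```bash
python3 - <<'E'
from h import *
plan(596.8,-314.5,-30,194.3)
p,P=shot("wrist")
[print("white",*b) for b in blobs(p,P,'white',12,30,300)]
st()
E
```

```text
x -0.11 y -0.25 z 2.31 az 0.03
x -0.11 y -0.25 z 2.31 az 0.03
d [  3.4  -4.2 -46.2] dyaw -0.07 n 2
t 14.92 p [ 593.4 -310.3   16.2] toolx [-0.969 -0.248  0.01 ] tooly [-0.248  0.969  0.008] F [-1.   0.7 -0.8] w 64.4 g 0.0 j [-0.24  0.63 -0.08 -0.   -0.87 -1.08]
white [243. 257.] [597.1, -314.9, np.float64(21.7), 119.9, 39.3, 14.4] 2981
white [ 41. 235.] [656.3, -480.0, np.float64(28.2), 148.8, 53.0, -50.7] 6094
t 14.97 p [ 595.5 -311.2   19.4] toolx [-0.968 -0.249  0.006] tooly [-0.249  0.968  0.004] F [0.2 0.8 0.5] w 64.1 g 0.0 j [-0.24  0.63 -0.07 -0.   -0.87 -1.08]
```

{"api": "send_rows", "payload": {"targets": [{"gripper": -0.5, "x": 0, "y": -0.2, "z": 2.4, "ax": 0, "ay": 0, "az": 0}, {"gripper": -0.5, "x": 0, "y": 0, "z": 1.5, "ax": 0, "ay": 0, "az": 0}, {"gripper": -0.5, "x": 0, "y": 0, "z": 1, "ax": 0, "ay": 0, "az": 0}, {"gripper": -0.5, "x": 0, "y": 0, "z": 0, "ax": 0, "ay": 0, "az": 0}]}}

```text
clock: 15.3
position: [597.9, -314.1, -27.1]
ee_rot: [-0.126, 0.992, 0.0, -0.001]
contact_force: [0.1, 0.3, -0.4]
gripper_width: 63.7
grasp_force: 0.0
```

{"api": "send_rows", "payload": {"targets": [{"gripper": 0.4, "x": 0, "y": 0, "z": 0, "ax": 0, "ay": 0, "az": 0}, {"gripper": 0.4, "x": 0, "y": 0, "z": 0, "ax": 0, "ay": 0, "az": 0}, {"gripper": 0.4, "x": 0, "y": 0, "z": 0, "ax": 0, "ay": 0, "az": 0}, {"gripper": 0.4, "x": 0, "y": 0, "z": 0, "ax": 0, "ay": 0, "az": 0}]}}

```text
clock: 15.63
position: [600.0, -315.5, -24.2]
ee_rot: [-0.125, 0.992, -0.001, 0.002]
contact_force: [-0.6, 1.7, 6.0]
gripper_width: 38.6
grasp_force: 64.3
```

{"api": "send_rows", "payload": {"targets": [{"gripper": 0.4, "x": 0, "y": 0, "z": -2, "ax": 0, "ay": 0, "az": 0}, {"gripper": 0.4, "x": 0, "y": 0, "z": -4, "ax": 0, "ay": 0, "az": 0}, {"gripper": 0.4, "x": 0, "y": 0, "z": -4, "ax": 0, "ay": 0, "az": 0}, {"gripper": 0.4, "x": 0, "y": 0, "z": -3, "ax": 0, "ay": 0, "az": 0}, {"gripper": 0.4, "x": 0, "y": 0, "z": 0, "ax": 0, "ay": 0, "az": 0}]}}

```text
clock: 16.05
position: [602.7, -317.3, 112.5]
ee_rot: [-0.126, 0.992, -0.004, 0.007]
contact_force: [0.7, -0.7, -0.5]
gripper_width: 38.5
grasp_force: 63.6
```

```bash
python3 - <<'E'
from h import *
p,P=shot("wrist")
[print("white",*b) for b in blobs(p,P,'white',12,180,300)]
print(H2W(33,102))
plan(*H2W(33,102),110,176.8)
E
```

```text
white [243. 253.] [590.2, -319.4, np.float64(158.5), 100.6, 38.9, 14.5] 2537
white [ 95. 196.] [659.3, -483.8, np.float64(28.2), 157.6, 51.7, -50.7] 5146
[602.84233873 241.89884828]
x -1.00 y 3.86 z -0.01 az 1.26
x -0.92 y 3.88 z -0.01 az 1.26
x -0.83 y 3.90 z -0.01 az 1.26
x -0.75 y 3.92 z -0.01 az 1.26
x -0.66 y 3.93 z -0.01 az 1.26
x -0.58 y 3.94 z -0.01 az 1.26
x -0.49 y 3.96 z -0.01 az 1.26
x -0.40 y 3.97 z -0.01 az 1.26
x -0.32 y 3.97 z -0.01 az 1.26
x -0.23 y 3.98 z -0.01 az 1.26
x -0.14 y 3.98 z -0.01 az 1.26
x -0.05 y 3.99 z -0.01 az 1.26
x 0.03 y 3.99 z -0.01 az 1.26
x 0.12 y 3.98 z -0.01 az 1.26
d [  2.  558.1   1.4] dyaw -17.58 n 14
t 16.1 p [ 600.8 -316.2  108.6] toolx [-0.969 -0.248 -0.008] tooly [-0.248  0.969 -0.005] F [-0.7  0.2 -1.6] w 38.6 g 63.6 j [-0.25  0.54  0.02  0.   -1.04 -1.07]
```

{"api": "send_rows", "payload": {"targets": [{"gripper": 0.4, "x": -1, "y": 3.85, "z": 0, "ax": 0, "ay": 0, "az": 1.25}, {"gripper": 0.4, "x": -0.9, "y": 3.9, "z": 0, "ax": 0, "ay": 0, "az": 1.25}, {"gripper": 0.4, "x": -0.85, "y": 3.9, "z": 0, "ax": 0, "ay": 0, "az": 1.25}, {"gripper": 0.4, "x": -0.75, "y": 3.9, "z": 0, "ax": 0, "ay": 0, "az": 1.25}, {"gripper": 0.4, "x": -0.65, "y": 3.9, "z": 0, "ax": 0, "ay": 0, "az": 1.25}]}}

```text
clock: 16.52
position: [597.3, -114.6, 101.9]
ee_rot: [-0.07, 0.998, 0.0, -0.002]
contact_force: [0.7, 0.2, -2.2]
gripper_width: 38.3
grasp_force: 66.6
```

{"api": "send_rows", "payload": {"targets": [{"gripper": 0.4, "x": -0.6, "y": 3.95, "z": 0, "ax": 0, "ay": 0, "az": 1.25}, {"gripper": 0.4, "x": -0.5, "y": 3.95, "z": 0, "ax": 0, "ay": 0, "az": 1.25}, {"gripper": 0.4, "x": -0.4, "y": 3.95, "z": 0, "ax": 0, "ay": 0, "az": 1.25}, {"gripper": 0.4, "x": -0.3, "y": 3.95, "z": 0, "ax": 0, "ay": 0, "az": 1.25}, {"gripper": 0.4, "x": -0.2, "y": 4, "z": 0, "ax": 0, "ay": 0, "az": 1.25}]}}

```text
clock: 16.93
position: [597.9, 84.4, 102.0]
ee_rot: [-0.015, 1.0, -0.0, -0.002]
contact_force: [1.1, 0.1, -1.4]
gripper_width: 38.3
grasp_force: 66.6
```

{"api": "send_rows", "payload": {"targets": [{"gripper": 0.4, "x": -0.15, "y": 4, "z": 0, "ax": 0, "ay": 0, "az": 1.25}, {"gripper": 0.4, "x": -0.05, "y": 4, "z": 0, "ax": 0, "ay": 0, "az": 1.25}, {"gripper": 0.4, "x": 0, "y": 4, "z": 0, "ax": 0, "ay": 0, "az": 1.25}, {"gripper": 0.4, "x": 0, "y": 4, "z": 0, "ax": 0, "ay": 0, "az": 1.25}, {"gripper": 0.4, "x": 0, "y": 0, "z": 0, "ax": 0, "ay": 0, "az": 0}]}}

```text
clock: 17.35
position: [601.0, 249.2, 101.7]
ee_rot: [0.025, 1.0, 0.0, 0.0]
contact_force: [0.4, -0.2, -1.4]
gripper_width: 38.4
grasp_force: 66.8
```

{"api": "send_rows", "payload": {"targets": [{"gripper": 0.4, "x": 0, "y": 0, "z": 0, "ax": 0, "ay": 0, "az": 0}, {"gripper": 0.4, "x": 0, "y": 0, "z": 0, "ax": 0, "ay": 0, "az": 0}]}}

```text
clock: 17.52
position: [600.3, 242.2, 101.8]
ee_rot: [0.027, 1.0, -0.001, -0.002]
contact_force: [-0.6, -0.4, -0.9]
gripper_width: 38.5
grasp_force: 66.8
```

```bash
cat >> h.py <<'E'
def held(col,zlo=60,zhi=180):
    p,P=shot("wrist"); S=arm.read_state()["position"]
    for b in blobs(p,P,col,zlo,zhi,300): print(col,*b,"holder",W2H(b[1][:2]).round(1))
    print("tcp in holder",W2H(S).round(1))
E
python3 - <<'E'
from h import *
held('white')
plan(*H2W(36,102),60,176.8)
E
```

```text
white [244. 257.] [588.1, 243.6, np.float64(147.7), 100.6, 38.9, -3.1] 4162 holder [ 18.2 102.9]
tcp in holder [ 30.8 101.5]
x -0.26 y 0.02 z 2.11 az 0.01
x -0.26 y 0.02 z 2.11 az 0.01
d [  5.2   0.2 -42.3] dyaw -0.02 n 2
t 17.57 p [600.6 241.6 102.3] toolx [-0.998  0.055  0.002] tooly [ 0.055  0.998 -0.002] F [ 0.1  0.4 -0.9] w 38.5 g 66.8 j [ 0.63  0.51 -0.07 -0.   -1.   -2.26]
```

{"api": "send_rows", "payload": {"targets": [{"gripper": 0.4, "x": -0.25, "y": 0, "z": 3, "ax": 0, "ay": 0, "az": 0}, {"gripper": 0.4, "x": -0.25, "y": 0, "z": 3, "ax": 0, "ay": 0, "az": 0}, {"gripper": 0.4, "x": 0, "y": 0, "z": 2.4, "ax": 0, "ay": 0, "az": 0}, {"gripper": 0.4, "x": 0, "y": 0, "z": 0, "ax": 0, "ay": 0, "az": 0}, {"gripper": 0.4, "x": 0, "y": 0, "z": 0, "ax": 0, "ay": 0, "az": 0}]}}

```text
clock: 17.98
position: [605.9, 240.3, 18.4]
ee_rot: [0.028, 1.0, -0.001, -0.001]
contact_force: [1.3, -0.1, -0.5]
gripper_width: 38.3
grasp_force: 66.7
```

```bash
python3 - <<'E'
from h import *
held('white',30,120)
plan(*H2W(36,102),4,176.8)
E
```

```text
white [244. 258.] [593.6, 241.7, np.float64(64.2), 100.1, 38.3, -3.2] 3875 holder [ 23.8 101.3]
tcp in holder [ 37.5 101.9]
x 0.15 y 0.01 z 1.63 az 0.01
d [ -1.5   0.2 -16.3] dyaw -0.01 n 1
t 18.03 p [607.3 241.5  20.3] toolx [-0.998  0.056 -0.001] tooly [ 0.056  0.998 -0.   ] F [ 0.4 -0.3 -1.5] w 38.4 g 66.7 j [ 0.63  0.6  -0.13  0.   -0.84 -2.25]
```

{"api": "send_rows", "payload": {"targets": [{"gripper": 0.4, "x": 0.1, "y": 0, "z": 1, "ax": 0, "ay": 0, "az": 0}, {"gripper": 0.4, "x": 0, "y": 0, "z": 0.5, "ax": 0, "ay": 0, "az": 0}, {"gripper": 0.4, "x": 0, "y": 0, "z": 0.2, "ax": 0, "ay": 0, "az": 0}, {"gripper": 0.4, "x": 0, "y": 0, "z": 0, "ax": 0, "ay": 0, "az": 0}]}}

```text
clock: 18.37
position: [605.7, 242.7, 3.1]
ee_rot: [0.027, 1.0, 0.0, 0.0]
contact_force: [0.4, 0.3, -1.3]
gripper_width: 38.6
grasp_force: 66.9
```

{"api": "send_rows", "payload": {"targets": [{"gripper": 0.4, "x": 0, "y": 0, "z": 0.3, "ax": 0, "ay": 0, "az": 0}, {"gripper": 0.4, "x": 0, "y": 0, "z": 0.3, "ax": 0, "ay": 0, "az": 0}, {"gripper": 0.4, "x": 0, "y": 0, "z": 0, "ax": 0, "ay": 0, "az": 0}]}}

```text
clock: 18.62
position: [605.8, 242.8, -2.3]
ee_rot: [0.027, 1.0, 0.0, 0.0]
contact_force: [-1.2, -1.2, 4.1]
gripper_width: 38.7
grasp_force: 67.4
```

{"api": "send_rows", "payload": {"targets": [{"gripper": 0.4, "x": 0, "y": 0, "z": 0.3, "ax": 0, "ay": 0, "az": 0}, {"gripper": 0.4, "x": 0, "y": 0, "z": 0.3, "ax": 0, "ay": 0, "az": 0}, {"gripper": 0.4, "x": 0, "y": 0, "z": 0, "ax": 0, "ay": 0, "az": 0}]}}

```text
clock: 18.87
position: [606.0, 242.8, -2.8]
ee_rot: [0.027, 1.0, -0.0, 0.001]
contact_force: [-11.6, -2.3, 29.8]
gripper_width: 38.6
grasp_force: 70.4
```

```bash
python3 - <<'E'
from h import *
st();held('white',30,120)
E
```

```text
t 18.87 p [606.  242.8  -2.8] toolx [-0.999  0.053 -0.002] tooly [ 0.053  0.999 -0.001] F [-11.6  -2.3  29.8] w 38.6 g 70.4 j [ 0.63  0.63 -0.15  0.   -0.79 -2.26]
white [242. 137.] [556.3, 246.1, np.float64(43.2), 38.3, 25.6, 87.2] 340 holder [-13.7 103.6]
white [245. 272.] [606.7, 243.4, np.float64(43.2), 73.2, 38.3, -3.3] 3303 holder [ 36.8 103.7]
tcp in holder [ 36.1 103.1]
```

White is seated: its top reads the same on both ends, and force rose to 30 N at the stop. Release, lift, then on to the blue.

{"api": "send_rows", "payload": {"targets": [{"gripper": 0.4, "x": 0, "y": 0, "z": -0.5, "ax": 0, "ay": 0, "az": 0}, {"gripper": -0.2, "x": 0, "y": 0, "z": 0, "ax": 0, "ay": 0, "az": 0}, {"gripper": -0.2, "x": 0, "y": 0, "z": 0, "ax": 0, "ay": 0, "az": 0}, {"gripper": -0.2, "x": 0, "y": 0, "z": 0, "ax": 0, "ay": 0, "az": 0}, {"gripper": -0.2, "x": 0, "y": 0, "z": -2, "ax": 0, "ay": 0, "az": 0}]}}

```text
clock: 19.33
position: [602.4, 240.9, 10.6]
ee_rot: [0.028, 1.0, -0.002, -0.004]
contact_force: [-0.6, 0.2, -0.7]
gripper_width: 51.2
grasp_force: 0.0
```

{"api": "send_rows", "payload": {"targets": [{"gripper": -0.2, "x": 0, "y": 0, "z": -3, "ax": 0, "ay": 0, "az": 0}, {"gripper": -0.2, "x": 0, "y": 0, "z": -3, "ax": 0, "ay": 0, "az": 0}, {"gripper": -0.5, "x": 0, "y": 0, "z": -4, "ax": 0, "ay": 0, "az": 0}, {"gripper": -0.5, "x": 0, "y": 0, "z": -3, "ax": 0, "ay": 0, "az": 0}, {"gripper": -0.5, "x": 0, "y": 0, "z": 0, "ax": 0, "ay": 0, "az": 0}]}}

```text
clock: 19.75
position: [609.7, 244.5, 153.0]
ee_rot: [0.027, 1.0, 0.003, 0.006]
contact_force: [1.4, 0.8, 1.3]
gripper_width: 63.8
grasp_force: 0.0
```

```bash
python3 - <<'E'
from h import *
held('white',30,120)
p,P=shot("top")
[print("blue",*b) for b in blobs(p,P,'blue',8,30,60)]
plan(430,-303,130,168.8)
E
```

```text
white [250. 201.] [602.9, 243.8, np.float64(43.7), 117.3, 38.8, -2.7] 1181 holder [ 33.  103.9]
white [254. 246.] [675.9, 239.1, np.float64(49.7), 43.6, 20.1, 87.8] 658 holder [106.1 103.3]
tcp in holder [ 37.8 104.3]
blue [313. 232.] [472.1, -176.8, np.float64(18.7), 115.0, 36.9, 61.3] 327
blue [349. 243.] [428.5, -302.1, np.float64(18.8), 116.0, 38.8, -11.0] 325
x 0.97 y -3.70 z 0.11 az 0.54
x 0.94 y -3.71 z 0.11 az 0.54
x 0.90 y -3.72 z 0.11 az 0.54
x 0.87 y -3.73 z 0.11 az 0.54
x 0.83 y -3.73 z 0.11 az 0.54
x 0.80 y -3.74 z 0.11 az 0.54
x 0.76 y -3.75 z 0.11 az 0.54
x 0.73 y -3.76 z 0.11 az 0.54
x 0.69 y -3.76 z 0.11 az 0.54
x 0.66 y -3.77 z 0.11 az 0.54
x 0.62 y -3.77 z 0.11 az 0.54
x 0.59 y -3.78 z 0.11 az 0.54
x 0.55 y -3.79 z 0.11 az 0.54
x 0.52 y -3.79 z 0.11 az 0.54
x 0.48 y -3.80 z 0.11 az 0.54
d [-176.1 -546.2  -16.4] dyaw -8.06 n 15
t 19.85 p [606.1 243.2 146.4] toolx [-0.998  0.055 -0.002] tooly [0.055 0.998 0.002] F [-0.3 -0.9 -0.9] w 64.4 g 0.0 j [ 0.63  0.47 -0.   -0.   -1.09 -2.25]
```

{"api": "send_rows", "payload": {"targets": [{"gripper": -0.5, "x": 1, "y": -3.7, "z": 0.1, "ax": 0, "ay": 0, "az": 0.5}, {"gripper": -0.5, "x": 0.95, "y": -3.7, "z": 0.1, "ax": 0, "ay": 0, "az": 0.5}, {"gripper": -0.5, "x": 0.9, "y": -3.7, "z": 0.1, "ax": 0, "ay": 0, "az": 0.5}, {"gripper": -0.5, "x": 0.85, "y": -3.7, "z": 0.1, "ax": 0, "ay": 0, "az": 0.5}, {"gripper": -0.5, "x": 0.85, "y": -3.75, "z": 0.1, "ax": 0, "ay": 0, "az": 0.5}]}}

```text
clock: 20.27
position: [544.8, 59.1, 138.1]
ee_rot: [0.049, 0.999, -0.001, -0.002]
contact_force: [1.0, 0.3, 0.5]
gripper_width: 64.1
grasp_force: 0.0
```

{"api": "send_rows", "payload": {"targets": [{"gripper": -0.5, "x": 0.8, "y": -3.75, "z": 0.1, "ax": 0, "ay": 0, "az": 0.5}, {"gripper": -0.5, "x": 0.75, "y": -3.75, "z": 0.1, "ax": 0, "ay": 0, "az": 0.5}, {"gripper": -0.5, "x": 0.75, "y": -3.75, "z": 0.1, "ax": 0, "ay": 0, "az": 0.5}, {"gripper": -0.5, "x": 0.7, "y": -3.75, "z": 0.1, "ax": 0, "ay": 0, "az": 0.6}, {"gripper": -0.5, "x": 0.65, "y": -3.75, "z": 0.1, "ax": 0, "ay": 0, "az": 0.6}]}}

```text
clock: 20.68
position: [486.7, -122.7, 133.5]
ee_rot: [0.073, 0.997, -0.0, -0.002]
contact_force: [0.2, -0.1, -0.4]
gripper_width: 64.2
grasp_force: 0.0
```

{"api": "send_rows", "payload": {"targets": [{"gripper": -0.5, "x": 0.6, "y": -3.75, "z": 0.1, "ax": 0, "ay": 0, "az": 0.6}, {"gripper": -0.5, "x": 0.6, "y": -3.8, "z": 0.1, "ax": 0, "ay": 0, "az": 0.6}, {"gripper": -0.5, "x": 0.55, "y": -3.8, "z": 0.1, "ax": 0, "ay": 0, "az": 0.6}, {"gripper": -0.5, "x": 0.5, "y": -3.8, "z": 0.1, "ax": 0, "ay": 0, "az": 0.6}, {"gripper": -0.5, "x": 0.5, "y": -3.8, "z": 0.2, "ax": 0, "ay": 0, "az": 0.6}]}}

```text
clock: 21.1
position: [428.5, -304.8, 127.6]
ee_rot: [0.099, 0.995, 0.0, -0.002]
contact_force: [1.1, 0.4, -0.2]
gripper_width: 64.0
grasp_force: 0.0
```

{"api": "send_rows", "payload": {"targets": [{"gripper": -0.5, "x": 0, "y": 0, "z": 0, "ax": 0, "ay": 0, "az": 0}, {"gripper": -0.5, "x": 0, "y": 0, "z": 0, "ax": 0, "ay": 0, "az": 0}, {"gripper": -0.5, "x": 0, "y": 0, "z": 0, "ax": 0, "ay": 0, "az": 0}]}}

```text
clock: 21.35
position: [429.3, -303.2, 127.9]
ee_rot: [0.099, 0.995, 0.001, -0.002]
contact_force: [-0.1, 0.4, -0.6]
gripper_width: 64.1
grasp_force: 0.0
```

```bash
python3 - <<'E'
from h import *
p,P=shot("wrist","w8")
w=[b for b in blobs(p,P,'blue',12,30,300)]
[print("blue",*b) for b in w]
b=min(w,key=lambda b:b[1][1])[1]
plan(b[0],b[1],20,180+b[5])
E
```

```text
blue [255. 181.] [430.8, -305.7, np.float64(21.8), 117.9, 38.2, -10.8] 4626
blue [376. 200.] [474.2, -180.6, np.float64(21.8), 119.4, 39.1, 61.1] 3696
x -0.05 y -0.09 z 3.61 az -0.17
x -0.05 y -0.09 z 3.61 az -0.17
x -0.05 y -0.09 z 3.61 az -0.17
d [   1.    -2.9 -108.3] dyaw 0.51 n 3
t 21.4 p [ 429.8 -302.8  128.3] toolx [-0.981  0.196  0.002] tooly [0.196 0.981 0.001] F [ 0.3  0.3 -0.1] w 64.1 g 0.0 j [-0.31  0.29 -0.34 -0.   -0.94 -1.46]
```

{"api": "send_rows", "payload": {"targets": [{"gripper": -0.5, "x": -0.1, "y": -0.3, "z": 4, "ax": 0, "ay": 0, "az": -0.4}, {"gripper": -0.5, "x": 0, "y": 0, "z": 4, "ax": 0, "ay": 0, "az": 0}, {"gripper": -0.5, "x": 0, "y": 0, "z": 3, "ax": 0, "ay": 0, "az": 0}, {"gripper": -0.5, "x": 0, "y": 0, "z": 2, "ax": 0, "ay": 0, "az": 0}, {"gripper": -0.5, "x": 0, "y": 0, "z": 0, "ax": 0, "ay": 0, "az": 0}]}}

```text
clock: 21.82
position: [427.7, -303.9, -4.9]
ee_rot: [0.094, 0.996, 0.001, -0.005]
contact_force: [-0.6, 0.0, 0.3]
gripper_width: 63.8
grasp_force: 0.0
```

```bash
python3 - <<'E'
from h import *
p,P=shot("wrist")
[print("blue",*b) for b in blobs(p,P,'blue',12,30,300)]
plan(431,-305.7,-29,169.2)
E
```

```text
blue [254. 223.] [426.4, -305.2, np.float64(21.7), 110.2, 39.0, -10.7] 13315
blue [439. 256.] [474.2, -180.7, np.float64(21.8), 120.3, 39.7, 61.0] 6922
x -0.16 y -0.06 z 2.66 az 0.01
d [  1.5  -0.8 -26.6] dyaw -0.01 n 1
t 21.87 p [ 429.5 -304.9   -2.4] toolx [-0.982  0.187  0.006] tooly [0.187 0.982 0.001] F [ 0.4 -0.7  0.5] w 64.5 g 0.0 j [-0.31  0.47 -0.47 -0.   -0.63 -1.45]
```

{"api": "send_rows", "payload": {"targets": [{"gripper": -0.5, "x": 0, "y": -0.05, "z": 1.5, "ax": 0, "ay": 0, "az": 0}, {"gripper": -0.5, "x": 0, "y": 0, "z": 1.2, "ax": 0, "ay": 0, "az": 0}, {"gripper": -0.5, "x": 0, "y": 0, "z": 0, "ax": 0, "ay": 0, "az": 0}, {"gripper": -0.5, "x": 0, "y": 0, "z": 0, "ax": 0, "ay": 0, "az": 0}]}}

```text
clock: 22.2
position: [431.7, -306.9, -26.2]
ee_rot: [0.094, 0.996, -0.0, 0.001]
contact_force: [1.0, 0.3, 0.4]
gripper_width: 64.2
grasp_force: 0.0
```

{"api": "send_rows", "payload": {"targets": [{"gripper": 0.4, "x": 0, "y": 0, "z": 0, "ax": 0, "ay": 0, "az": 0}, {"gripper": 0.4, "x": 0, "y": 0, "z": 0, "ax": 0, "ay": 0, "az": 0}, {"gripper": 0.4, "x": 0, "y": 0, "z": 0, "ax": 0, "ay": 0, "az": 0}, {"gripper": 0.4, "x": 0, "y": 0, "z": 0, "ax": 0, "ay": 0, "az": 0}]}}

```text
clock: 22.53
position: [431.9, -307.4, -25.7]
ee_rot: [0.095, 0.995, -0.0, 0.002]
contact_force: [-0.2, 1.4, 6.7]
gripper_width: 38.7
grasp_force: 62.5
```

{"api": "send_rows", "payload": {"targets": [{"gripper": 0.4, "x": 0, "y": 0, "z": -2, "ax": 0, "ay": 0, "az": 0}, {"gripper": 0.4, "x": 0, "y": 0, "z": -4, "ax": 0, "ay": 0, "az": 0}, {"gripper": 0.4, "x": 0, "y": 0, "z": -4, "ax": 0, "ay": 0, "az": 0}, {"gripper": 0.4, "x": 0, "y": 0, "z": -3, "ax": 0, "ay": 0, "az": 0}, {"gripper": 0.4, "x": 0, "y": 0, "z": 0, "ax": 0, "ay": 0, "az": 0}]}}

```text
clock: 22.95
position: [434.8, -309.2, 110.0]
ee_rot: [0.095, 0.995, -0.003, 0.007]
contact_force: [-0.4, 0.0, -2.2]
gripper_width: 38.4
grasp_force: 61.6
```

```bash
python3 - <<'E'
from h import *
held('blue')
plan(*H2W(36,-102),100,176.8)
E
```

```text
blue [258. 220.] [422.7, -306.3, np.float64(157.1), 97.7, 39.6, -10.8] 16270 holder [-116.3 -455.4]
tcp in holder [-106.  -456.5]
x -0.93 y 3.70 z 0.07 az -0.77
x -0.98 y 3.69 z 0.07 az -0.77
x -1.03 y 3.68 z 0.07 az -0.77
x -1.08 y 3.66 z 0.07 az -0.77
x -1.13 y 3.65 z 0.07 az -0.77
x -1.18 y 3.63 z 0.07 az -0.77
x -1.23 y 3.62 z 0.07 az -0.77
x -1.28 y 3.60 z 0.07 az -0.77
x -1.32 y 3.58 z 0.07 az -0.77
x -1.37 y 3.56 z 0.07 az -0.77
d [161.6 346.   -6.6] dyaw 7.72 n 10
t 23.0 p [ 432.9 -308.   106.6] toolx [-0.982  0.189 -0.009] tooly [ 0.189  0.982 -0.001] F [ 0.2 -0.1 -1.6] w 39.0 g 61.6 j [-0.31  0.32 -0.37  0.   -0.88 -1.45]
```

{"api": "send_rows", "payload": {"targets": [{"gripper": 0.4, "x": -0.9, "y": 3.7, "z": 0, "ax": 0, "ay": 0, "az": -0.75}, {"gripper": 0.4, "x": -1, "y": 3.7, "z": 0, "ax": 0, "ay": 0, "az": -0.75}, {"gripper": 0.4, "x": -1, "y": 3.7, "z": 0, "ax": 0, "ay": 0, "az": -0.75}, {"gripper": 0.4, "x": -1.1, "y": 3.65, "z": 0, "ax": 0, "ay": 0, "az": -0.75}, {"gripper": 0.4, "x": -1.15, "y": 3.65, "z": 0, "ax": 0, "ay": 0, "az": -0.75}]}}

```text
clock: 23.42
position: [510.5, -132.3, 101.1]
ee_rot: [0.063, 0.998, 0.0, -0.002]
contact_force: [0.4, 0.2, -1.1]
gripper_width: 38.4
grasp_force: 61.5
```

{"api": "send_rows", "payload": {"targets": [{"gripper": 0.4, "x": -1.2, "y": 3.65, "z": 0, "ax": 0, "ay": 0, "az": -0.8}, {"gripper": 0.4, "x": -1.25, "y": 3.6, "z": 0, "ax": 0, "ay": 0, "az": -0.8}, {"gripper": 0.4, "x": -1.3, "y": 3.6, "z": 0, "ax": 0, "ay": 0, "az": -0.8}, {"gripper": 0.4, "x": -1.3, "y": 3.6, "z": 0, "ax": 0, "ay": 0, "az": -0.8}, {"gripper": 0.4, "x": -1.4, "y": 3.6, "z": 0, "ax": 0, "ay": 0, "az": -0.8}]}}

```text
clock: 23.83
position: [592.2, 41.0, 100.8]
ee_rot: [0.028, 1.0, -0.0, -0.002]
contact_force: [1.0, -0.9, -1.2]
gripper_width: 38.7
grasp_force: 61.5
```

{"api": "send_rows", "payload": {"targets": [{"gripper": 0.4, "x": 0, "y": 0, "z": 0, "ax": 0, "ay": 0, "az": 0}, {"gripper": 0.4, "x": 0, "y": 0, "z": 0, "ax": 0, "ay": 0, "az": 0}, {"gripper": 0.4, "x": 0, "y": 0, "z": 0, "ax": 0, "ay": 0, "az": 0}]}}

```text
clock: 24.08
position: [591.7, 39.2, 100.8]
ee_rot: [0.028, 1.0, -0.0, -0.002]
contact_force: [0.2, -1.3, -2.5]
gripper_width: 38.9
grasp_force: 61.6
```

```bash
python3 - <<'E'
from h import *
held('blue')
p,P=shot("wrist")
[print(c,*b,W2H(b[1][:2])) for c in ('orange','green') for b in blobs(p,P,c,40,60,100)]
plan(*H2W(35,-102),20,176.8)
E
```

```text
blue [258. 220.] [580.0, 40.3, np.float64(148.3), 97.5, 39.6, -3.1] 16256 holder [  21.4 -100.6]
tcp in holder [  33.3 -101.6]
green [408. 270.] [672.4, 172.4, np.float64(49.9), 37.9, 19.3, 85.8] 374 [106.32873478  36.49233015]
x -0.05 y -0.00 z 2.72 az -0.02
x -0.05 y -0.00 z 2.72 az -0.02
x -0.05 y -0.00 z 2.72 az -0.02
d [  1.4  -0.2 -81.6] dyaw 0.06 n 3
t 24.18 p [592.   38.3 101.6] toolx [-0.998  0.057  0.002] tooly [ 0.057  0.998 -0.001] F [ 0.1  0.1 -1.5] w 38.5 g 61.6 j [ 0.34  0.42 -0.21 -0.   -0.94 -1.96]
```

{"api": "send_rows", "payload": {"targets": [{"gripper": 0.4, "x": -0.2, "y": 0, "z": 4, "ax": 0, "ay": 0, "az": 0}, {"gripper": 0.4, "x": 0, "y": 0, "z": 3, "ax": 0, "ay": 0, "az": 0}, {"gripper": 0.4, "x": 0, "y": 0, "z": 1.2, "ax": 0, "ay": 0, "az": 0}, {"gripper": 0.4, "x": 0, "y": 0, "z": 0, "ax": 0, "ay": 0, "az": 0}, {"gripper": 0.4, "x": 0, "y": 0, "z": 0, "ax": 0, "ay": 0, "az": 0}]}}

```text
clock: 24.6
position: [594.9, 38.0, 20.3]
ee_rot: [0.028, 1.0, -0.0, -0.001]
contact_force: [-0.1, -0.1, -0.8]
gripper_width: 38.7
grasp_force: 61.5
```

```bash
python3 - <<'E'
from h import *
held('blue',30,120)
plan(*H2W(35,-102),4,176.8)
E
```

```text
blue [258. 220.] [583.1, 39.1, np.float64(67.7), 97.8, 39.7, -3.2] 16283 holder [  24.6 -101.6]
tcp in holder [  37.5 -101.4]
x 0.25 y -0.06 z 1.75 az -0.02
d [ -2.5  -0.4 -17.5] dyaw 0.02 n 1
t 24.65 p [596.   38.5  21.5] toolx [-0.998  0.056 -0.002] tooly [0.056 0.998 0.   ] F [ 0.9  0.3 -1.6] w 38.6 g 61.5 j [ 0.34  0.52 -0.28  0.   -0.76 -1.96]
```

{"api": "send_rows", "payload": {"targets": [{"gripper": 0.4, "x": 0.2, "y": 0, "z": 1, "ax": 0, "ay": 0, "az": 0}, {"gripper": 0.4, "x": 0, "y": 0, "z": 0.6, "ax": 0, "ay": 0, "az": 0}, {"gripper": 0.4, "x": 0, "y": 0, "z": 0.3, "ax": 0, "ay": 0, "az": 0}, {"gripper": 0.4, "x": 0, "y": 0, "z": 0.3, "ax": 0, "ay": 0, "az": 0}, {"gripper": 0.4, "x": 0, "y": 0, "z": 0, "ax": 0, "ay": 0, "az": 0}]}}

```text
clock: 25.07
position: [593.0, 39.3, -1.2]
ee_rot: [0.028, 1.0, -0.0, -0.0]
contact_force: [-1.8, -0.4, 1.8]
gripper_width: 38.8
grasp_force: 62.0
```

{"api": "send_rows", "payload": {"targets": [{"gripper": 0.4, "x": 0, "y": 0, "z": 0.3, "ax": 0, "ay": 0, "az": 0}, {"gripper": 0.4, "x": 0, "y": 0, "z": 0.2, "ax": 0, "ay": 0, "az": 0}, {"gripper": 0.4, "x": 0, "y": 0, "z": 0, "ax": 0, "ay": 0, "az": 0}]}}

```text
clock: 25.32
position: [593.3, 39.3, -4.0]
ee_rot: [0.027, 1.0, -0.0, 0.0]
contact_force: [-7.0, -0.7, 14.5]
gripper_width: 38.8
grasp_force: 63.6
```

{"api": "send_rows", "payload": {"targets": [{"gripper": 0.4, "x": 0, "y": 0, "z": 0.3, "ax": 0, "ay": 0, "az": 0}, {"gripper": 0.4, "x": 0, "y": 0, "z": 0, "ax": 0, "ay": 0, "az": 0}, {"gripper": 0.4, "x": 0, "y": 0, "z": 0, "ax": 0, "ay": 0, "az": 0}]}}

```text
clock: 25.57
position: [593.4, 39.3, -4.2]
ee_rot: [0.027, 1.0, -0.0, 0.001]
contact_force: [-12.4, -0.1, 29.2]
gripper_width: 38.6
grasp_force: 65.4
```

```bash
python3 - <<'E'
from h import *
held('blue',30,120)
E
```

```text
blue [258. 220.] [581.4, 40.3, np.float64(43.3), 97.3, 39.6, -3.1] 16415 holder [  22.8 -100.5]
tcp in holder [  34.9 -100.8]
```

Blue is seated too. Release, lift, and check both stones.

{"api": "send_rows", "payload": {"targets": [{"gripper": 0.4, "x": 0, "y": 0, "z": -0.5, "ax": 0, "ay": 0, "az": 0}, {"gripper": -0.2, "x": 0, "y": 0, "z": 0, "ax": 0, "ay": 0, "az": 0}, {"gripper": -0.2, "x": 0, "y": 0, "z": 0, "ax": 0, "ay": 0, "az": 0}, {"gripper": -0.2, "x": 0, "y": 0, "z": 0, "ax": 0, "ay": 0, "az": 0}, {"gripper": -0.2, "x": 0, "y": 0, "z": -2, "ax": 0, "ay": 0, "az": 0}]}}

```text
clock: 26.03
position: [590.1, 38.6, 11.2]
ee_rot: [0.028, 1.0, -0.001, -0.004]
contact_force: [-1.1, -0.4, -0.3]
gripper_width: 51.4
grasp_force: 0.0
```

{"api": "send_rows", "payload": {"targets": [{"gripper": -0.2, "x": 0, "y": 0, "z": -3, "ax": 0, "ay": 0, "az": 0}, {"gripper": -0.2, "x": 1, "y": 1, "z": -4, "ax": 0, "ay": 0, "az": 0}, {"gripper": 0.9, "x": 3, "y": 2, "z": -4, "ax": 0, "ay": 0, "az": 0}, {"gripper": 0.9, "x": 3, "y": 3, "z": -4, "ax": 0, "ay": 0, "az": 0}, {"gripper": 0.9, "x": 3, "y": 3, "z": 0, "ax": 0, "ay": 0, "az": 0}]}}

```text
clock: 26.45
position: [517.7, 121.5, 149.8]
ee_rot: [0.028, 1.0, 0.002, 0.006]
contact_force: [1.7, 1.3, 0.5]
gripper_width: 15.4
grasp_force: 0.0
```

{"api": "send_rows", "payload": {"targets": [{"gripper": 0.9, "x": 3, "y": 1, "z": 0, "ax": 0, "ay": 0, "az": 0}, {"gripper": 0.9, "x": 0, "y": 0, "z": 0, "ax": 0, "ay": 0, "az": 0}, {"gripper": 0.9, "x": 0, "y": 0, "z": 0, "ax": 0, "ay": 0, "az": 0}, {"gripper": 0.9, "x": 0, "y": 0, "z": 0, "ax": 0, "ay": 0, "az": 0}]}}

```text
clock: 26.78
position: [484.7, 132.0, 144.1]
ee_rot: [0.027, 1.0, -0.0, 0.0]
contact_force: [1.0, -0.4, -0.2]
gripper_width: 4.2
grasp_force: 0.0
```

```bash
cat >> h.py <<'E'
def check():
    for cam in ("wrist","top"):
        p,P=shot(cam); h=W2H(P)
        for col in ('blue','white'):
            for b in blobs(p,P,col,30,47.5 if cam=="top" else 48,40):
                print(cam,col,b[1],W2H(b[1][:2]).round(1))
            yb=-102 if col=='blue' else 102
            m=cv2.inRange(cv2.cvtColor(p,cv2.COLOR_RGB2HSV),*HSV[col])>0
            print("  z by x",[np.round(np.nanmedian(P[...,2][m&(abs(h[...,1]-yb)<14)&(abs(h[...,0]-x)<9)]),1) for x in (-15,33,80)],
             "z by y",[np.round(np.nanmedian(P[...,2][m&(abs(h[...,1]-yb-y)<4)&(abs(h[...,0]-33)<40)]),1) for y in (-14,14)])
        [print(cam,"teal",b[1],W2H(b[1][:2]).round(1)) for b in blobs(p,P,'teal',30,75,60)]
E
python3 - <<'E'
from h import *
check(); st(); print(W2H(arm.read_state()["position"]))
E
```

```text
wrist blue [557.2, 43.5, np.float64(43.4), 48.0, 39.6, -4.1] [ -1.5 -98.6]
  z by x [np.float64(43.6), np.float64(nan), np.float64(43.9)] z by y [np.float64(43.5), np.float64(43.6)]
wrist white [571.2, 245.0, np.float64(43.8), 55.4, 37.6, -4.3] [  1.2 103.3]
wrist white [643.9, 237.8, np.float64(43.8), 37.8, 11.3, 47.0] [ 74.2 100.2]
  z by x [np.float64(43.8), np.float64(43.8), np.float64(43.8)] z by y [np.float64(43.7), np.float64(43.8)]
wrist teal [492.0, 146.2, np.float64(48.6), 286.9, 15.6, 87.1] [-72.3   0.3]
top blue [601.6, 42.5, np.float64(41.2), 137.5, 35.8, -3.4] [ 42.9 -97.2]
top blue [297.3, -829.8, np.float64(38.9), 229.4, 9.5, -0.7] [-212.2 -985.1]
  z by x [np.float64(40.1), np.float64(40.0), np.float64(41.7)] z by y [np.float64(41.8), np.float64(41.0)]
top white [600.9, 246.4, np.float64(40.9), 116.0, 37.1, -2.8] [ 30.8 106.4]
  z by x [np.float64(41.0), np.float64(41.2), np.float64(41.6)] z by y [np.float64(39.8), np.float64(41.8)]
top teal [485.4, 43.8, np.float64(46.3), 70.8, 11.7, 88.2] [ -73.2 -102.3]
t 26.88 p [485.1 131.5 143.8] toolx [-0.998  0.056  0.   ] tooly [ 0.056  0.998 -0.   ] F [-0.5 -0.7 -0.9] w 4.3 g 0.0 j [ 0.59  0.23 -0.38  0.   -0.96 -2.22]
[-78.41311505 -14.75977925]
  return np.nanmean(a, axis, out=out, keepdims=keepdims)
```

Both stones are level at the seated height and the jaw is still fully out. Now I push the jaw in from outside the handle with the fingers closed.

{"api": "send_rows", "payload": {"targets": [{"gripper": 1, "x": 3, "y": 0.5, "z": 0, "ax": 0, "ay": 0, "az": 0}, {"gripper": 1, "x": 3, "y": 0.5, "z": 0, "ax": 0, "ay": 0, "az": 0}, {"gripper": 1, "x": 2.5, "y": 0.5, "z": 0, "ax": 0, "ay": 0, "az": 0}, {"gripper": 1, "x": 0, "y": 0, "z": 2, "ax": 0, "ay": 0, "az": 0}, {"gripper": 1, "x": 0, "y": 0, "z": 0, "ax": 0, "ay": 0, "az": 0}]}}

```text
clock: 27.3
position: [398.4, 150.2, 122.1]
ee_rot: [0.028, 1.0, -0.001, -0.002]
contact_force: [-0.3, -0.8, -0.7]
gripper_width: -0.1
grasp_force: 0.0
```

{"api": "send_rows", "payload": {"targets": [{"gripper": 1, "x": 0, "y": 0, "z": 4, "ax": 0, "ay": 0, "az": 0}, {"gripper": 1, "x": 0, "y": 0, "z": 4, "ax": 0, "ay": 0, "az": 0}, {"gripper": 1, "x": 0, "y": 0, "z": 3.2, "ax": 0, "ay": 0, "az": 0}, {"gripper": 1, "x": 0, "y": 0, "z": 0, "ax": 0, "ay": 0, "az": 0}, {"gripper": 1, "x": 0, "y": 0, "z": 0, "ax": 0, "ay": 0, "az": 0}]}}

```text
clock: 27.72
position: [400.6, 150.7, 11.4]
ee_rot: [0.028, 1.0, -0.002, -0.001]
contact_force: [0.7, 0.9, 1.4]
gripper_width: -0.1
grasp_force: 0.0
```

```bash
python3 - <<'E'
from h import *
st(); print(W2H(arm.read_state()["position"]))
p,P=shot("wrist","w9")
E
```

```text
t 27.72 p [400.6 150.7  11.4] toolx [-0.998  0.056  0.003] tooly [ 0.056  0.998 -0.004] F [0.7 0.9 1.4] w -0.1 g 0.0 j [ 0.74  0.32 -0.7   0.   -0.55 -2.37]
[-163.79683574   -0.38102794]
```

View pics/w9.png

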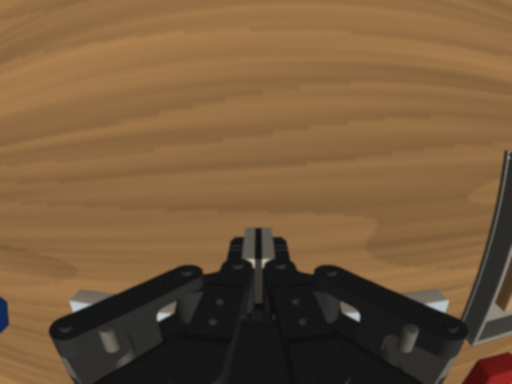

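The closed fingers are free of the handle on its outer side. The handle is hidden behind the gripper; nothing else is near. Pushing inwards.

{"api": "send_rows", "payload": {"targets": [{"gripper": 1, "x": -1, "y": 0, "z": 0, "ax": 0, "ay": 0, "az": 0}, {"gripper": 1, "x": -1, "y": 0, "z": 0, "ax": 0, "ay": 0, "az": 0}, {"gripper": 1, "x": -1, "y": 0, "z": 0, "ax": 0, "ay": 0, "az": 0}, {"gripper": 1, "x": -0.8, "y": 0, "z": 0, "ax": 0, "ay": 0, "az": 0}, {"gripper": 1, "x": -0.5, "y": 0, "z": 0, "ax": 0, "ay": 0, "az": 0}]}}

```text
clock: 28.18
position: [444.8, 149.4, 13.2]
ee_rot: [0.028, 1.0, 0.001, 0.001]
contact_force: [-3.1, 2.2, 1.9]
gripper_width: -0.1
grasp_force: 1.7
```

{"api": "send_rows", "payload": {"targets": [{"gripper": 1, "x": -0.4, "y": 0, "z": 0, "ax": 0, "ay": 0, "az": 0}, {"gripper": 1, "x": -0.4, "y": 0, "z": 0, "ax": 0, "ay": 0, "az": 0}, {"gripper": 1, "x": -0.3, "y": 0, "z": 0, "ax": 0, "ay": 0, "az": 0}, {"gripper": 1, "x": 0, "y": 0, "z": 0, "ax": 0, "ay": 0, "az": 0}]}}

```text
clock: 28.52
position: [454.8, 148.4, 12.3]
ee_rot: [0.028, 1.0, -0.0, 0.0]
contact_force: [-0.4, -0.3, 0.4]
gripper_width: -0.4
grasp_force: 0.2
```

```bash
python3 - <<'E'
from h import *
st(); print(W2H(arm.read_state()["position"]))
p,P=shot("top")
[print("teal",b[1],W2H(b[1][:2]).round(1)) for b in blobs(p,P,'teal',30,75,30)]
E
```

```text
t 28.52 p [454.8 148.4  12.3] toolx [-0.998  0.056 -0.   ] tooly [ 0.056  0.998 -0.   ] F [-0.4 -0.3  0.4] w -0.4 g 0.2 j [ 0.66  0.39 -0.58  0.   -0.6  -2.28]
[-109.60859931    0.40420818]
teal [526.5, 145.8, np.float64(45.9), 284.5, 14.3, 87.2] [-37.9   1.8]
```

{"api": "send_rows", "payload": {"targets": [{"gripper": 1, "x": -0.2, "y": 0, "z": 0, "ax": 0, "ay": 0, "az": 0}, {"gripper": 1, "x": -0.2, "y": 0, "z": 0, "ax": 0, "ay": 0, "az": 0}, {"gripper": 1, "x": -0.2, "y": 0, "z": 0, "ax": 0, "ay": 0, "az": 0}, {"gripper": 1, "x": 0, "y": 0, "z": 0, "ax": 0, "ay": 0, "az": 0}]}}

```text
clock: 28.9
position: [459.7, 148.1, 12.2]
ee_rot: [0.028, 1.0, -0.0, -0.001]
contact_force: [-3.8, 2.0, 2.7]
gripper_width: -0.3
grasp_force: 2.2
```

{"api": "send_rows", "payload": {"targets": [{"gripper": 1, "x": -0.2, "y": 0, "z": 0, "ax": 0, "ay": 0, "az": 0}, {"gripper": 1, "x": 0, "y": 0, "z": 0, "ax": 0, "ay": 0, "az": 0}, {"gripper": 1, "x": 0, "y": 0, "z": 0, "ax": 0, "ay": 0, "az": 0}]}}

```text
clock: 29.15
position: [460.0, 147.8, 12.1]
ee_rot: [0.028, 1.0, -0.001, -0.002]
contact_force: [-9.9, 4.9, 5.7]
gripper_width: -0.0
grasp_force: 4.9
```

{"api": "send_rows", "payload": {"targets": [{"gripper": 1, "x": -0.2, "y": 0, "z": 0, "ax": 0, "ay": 0, "az": 0}, {"gripper": 1, "x": -0.1, "y": 0, "z": 0, "ax": 0, "ay": 0, "az": 0}, {"gripper": 1, "x": 0, "y": 0, "z": 0, "ax": 0, "ay": 0, "az": 0}, {"gripper": 1, "x": 0, "y": 0, "z": 0, "ax": 0, "ay": 0, "az": 0}]}}

```text
clock: 29.48
position: [459.8, 147.4, 11.9]
ee_rot: [0.028, 1.0, -0.001, -0.005]
contact_force: [-20.3, 9.6, 11.9]
gripper_width: -0.1
grasp_force: 10.2
```

```bash
python3 - <<'E'
from h import *
st(); print(W2H(arm.read_state()["position"]))
p,P=shot("top")
[print("teal",b[1],W2H(b[1][:2]).round(1)) for b in blobs(p,P,'teal',30,75,30)]
E
```

```text
t 29.48 p [459.8 147.4  11.9] toolx [-0.998  0.056  0.009] tooly [ 0.056  0.998 -0.003] F [-20.3   9.6  11.9] w -0.1 g 10.2 j [ 0.64  0.4  -0.56 -0.01 -0.62 -2.27]
[-104.51881531   -0.34157054]
teal [532.1, 145.6, np.float64(46.4), 284.4, 14.3, 87.1] [-32.3   1.9]
```

The jaw has stalled on the stones exactly where predicted. Back off, lift, verify.

{"api": "send_rows", "payload": {"targets": [{"gripper": 1, "x": 1, "y": 0, "z": 0, "ax": 0, "ay": 0, "az": 0}, {"gripper": 1, "x": 1.5, "y": 0, "z": 0, "ax": 0, "ay": 0, "az": 0}, {"gripper": 1, "x": 1, "y": 0, "z": -2, "ax": 0, "ay": 0, "az": 0}, {"gripper": 1, "x": 0, "y": 0, "z": -4, "ax": 0, "ay": 0, "az": 0}, {"gripper": 1, "x": 0, "y": 0, "z": -4, "ax": 0, "ay": 0, "az": 0}]}}

```text
clock: 29.95
position: [429.3, 149.1, 112.7]
ee_rot: [0.027, 1.0, -0.001, -0.001]
contact_force: [2.6, 1.1, -0.3]
gripper_width: 0.1
grasp_force: 0.0
```

{"api": "send_rows", "payload": {"targets": [{"gripper": 1, "x": 0, "y": 0, "z": -4, "ax": 0, "ay": 0, "az": 0}, {"gripper": 1, "x": -4, "y": 0, "z": -4, "ax": 0, "ay": 0, "az": 0}, {"gripper": 1, "x": -4, "y": 0, "z": 0, "ax": 0, "ay": 0, "az": 0}, {"gripper": 1, "x": -4, "y": 0, "z": 0, "ax": 0, "ay": 0, "az": 0}, {"gripper": 1, "x": -4, "y": 0, "z": 0, "ax": 0, "ay": 0, "az": 0}]}}

```text
clock: 30.37
position: [582.0, 141.4, 183.3]
ee_rot: [0.028, 1.0, 0.001, 0.002]
contact_force: [-0.2, 1.6, -0.6]
gripper_width: -0.1
grasp_force: 0.0
```

{"api": "send_rows", "payload": {"targets": [{"gripper": 1, "x": -4, "y": 0, "z": 0, "ax": 0, "ay": 0, "az": 0}, {"gripper": 1, "x": -3, "y": 0, "z": 0, "ax": 0, "ay": 0, "az": 0}, {"gripper": 1, "x": 0, "y": 0, "z": 0, "ax": 0, "ay": 0, "az": 0}, {"gripper": 1, "x": 0, "y": 0, "z": 0, "ax": 0, "ay": 0, "az": 0}, {"gripper": 1, "x": 0, "y": 0, "z": 0, "ax": 0, "ay": 0, "az": 0}]}}

```text
clock: 30.78
position: [648.9, 137.3, 181.2]
ee_rot: [0.028, 1.0, -0.0, -0.0]
contact_force: [-0.8, -0.0, 0.4]
gripper_width: 0.0
grasp_force: 0.0
```

```bash
python3 - <<'E' 2>/dev/null
from h import *
st(); check(); shot("wrist","w10")
E
```

```text
t 30.78 p [648.9 137.3 181.2] toolx [-0.998  0.056  0.001] tooly [ 0.056  0.998 -0.001] F [-0.8 -0.   0.4] w 0.0 g 0.0 j [ 0.45  0.47  0.08  0.   -1.18 -2.08]
wrist blue [596.9, 41.5, np.float64(43.5), 120.3, 39.9, -2.9] [ 38.3 -98.4]
  z by x [np.float64(43.5), np.float64(43.6), np.float64(43.6)] z by y [np.float64(43.6), np.float64(43.6)]
wrist white [611.9, 227.3, np.float64(43.7), 123.4, 36.4, 14.9] [42.9 87.9]
  z by x [np.float64(nan), np.float64(nan), np.float64(43.8)] z by y [np.float64(43.7), np.float64(nan)]
wrist teal [534.7, 143.3, np.float64(48.6), 287.2, 15.2, 87.1] [-29.5  -0.2]
top blue [603.1, 42.3, np.float64(40.9), 134.1, 36.1, -3.4] [ 44.4 -97.3]
top blue [297.8, -829.7, np.float64(39.5), 228.7, 9.8, 0.3] [-211.7 -985. ]
  z by x [np.float64(41.6), np.float64(41.6), np.float64(40.6)] z by y [np.float64(40.8), np.float64(42.4)]
top white [602.6, 246.5, np.float64(40.7), 105.1, 37.2, -2.9] [ 32.5 106.6]
  z by x [np.float64(43.5), np.float64(46.5), np.float64(40.4)] z by y [np.float64(541.0), np.float64(48.7)]
top teal [531.5, 137.0, np.float64(46.4), 267.3, 14.3, 87.0] [-32.4  -6.7]
```

View pics/w10.png

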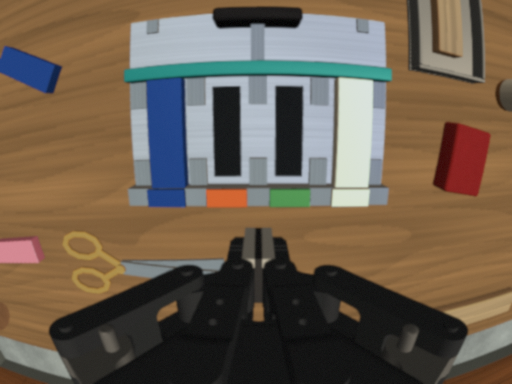

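The blue stone (166,135) and the white stone (352,130) lie in their own bays, level, between the teal jaw (255,70) and the fence. The block is in the tray (450,30), and the shears and tin are untouched. Handing in.

```bash
python3 -c "
from bench import arm
print(arm.job_done())"
```

```text
the job is handed in; nothing more can be done
None
```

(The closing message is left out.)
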